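Gauge spacer sleeves and stow the good ones in the shielded enclosure

ROBOT

A 6-joint arm with a two-finger parallel gripper is mounted at the origin on the work surface. World frame = base frame: x ahead of the robot, y to its left, z up, the work surface at z = 0. Lengths are in m, angles in rad, forces in N, time in s.
With the tool pointing down it reaches from about 0.325 to 0.9 m from the base axis. Payload 6.1 kg.
Tool frame: the origin (TCP) lies at the very end of the fingers, on their centre line; the grasp point (between the pads) lies 19 mm behind it; x points along the fingers, y is the direction in which the jaws open and shut, and the axes are right-handed (so a half turn about x gives the same grasp; the last joint's range is limited). The gripper opens to 85 mm and grips with 20 to 120 N. Pads are 22 mm wide; open, the fingers measure 114 mm over their backs; the gripper's body (76 mm by 85 mm) begins 54 mm behind the grasp point. The pads swing forward as they close: fully open they stand 13 mm farther back than shut.
Start: joints at [-1.328, 0.22, 1.526, -0, 1.395, -0.126], TCP at [0.225, -0.583, 0.231] pointing down, gripper open.
Joint ranges: [-2.98, 2.98], [-0.91, 2.08], [0.09, 2.57], [-1.24, 4.39], [0.2, 2.65], [-2.68, 2.68]. Speed limits (rad/s): [2.57, 2.57, 3.01, 3.14, 3.14, 3.14].

INTERFACE

Orientations are given as a rotation vector (axis times angle).
In Python, from rig import robot gives the robot as it stands.
- The arm moves only by the shell command python3 -m handwheel 'ROWS' [FORCE]. ROWS is JSON, a list of rows, each a list of 7 numbers: the shift along the world's x, y, z in mm, then the turn, a rotation vector about the world's x, y, z in rad, then the closure in counts, from 0 (fully open) to 255 (shut). A call has 1 to 8 rows; each row is the pose to reach, as a shift and turn from the pose commanded when the call began; what a row does not reach only later rows make up. A row lasts 1/8 s, in which the tool goes at most 62.5 mm and 10.7 degrees, less where a joint would pass 70% of its speed; a pose out of reach is approached as far as the arm can. A call with a gripper value outside its range is refused whole. The fingers move at their own pace and stop on an object; FORCE is the grip in N (left out, the last holds). Time passes only in rows, so rows that repeat a pose let the fingers close. It gives the time, the measured TCP pose, the force and the opening at its end, in the units of the state.
- robot.sense(): the state, without advancing time (a new reading comes with each control period).
- robot.camera(name): name is "scene" or "top" or "wrist"; returns a dict with "img" (420x560x3 uint8, red, green, blue), "fx", "fy", "cx", "cy" (pixels), "distortion" ([k1, k2, p1, p2, k3] as OpenCV has them; the pictures are not rectified), "camera_from_world" (4x4, takes a point from world to camera coordinates); the wrist camera has in their place "mount" (4x4, takes a point from camera to tool coordinates, whose origin is the TCP and whose axes are the tool frame's). Camera axes: x right, y down, z forward; pixel columns grow to the right and rows downward; lengths in m; the calibration is good to about 2 mm. A picture is of the moment at which its call begins: read the wrist's pose just before it. There is no depth.
- robot.hand_in(): hands the job in, once; it reports no verdict.
Trained networks look in a picture, given as the dict that the camera call returned (one of the last four; its "shot" number tells which), for a name from the list of things; names that differ only in an ending like _2 or _b are one class to them, and where a whole thing is asked for, a point or a joint stands for the part that bears it (a point fixed in the world has none). Each returns a list of dicts, best first, with "score" (0 to 1); they miss things now and then, are a little off and sometimes report something else, mostly with a low value. They report only what shows in the picture. A call takes as long as a camera call. They do not tell look-alikes from the thing itself.
- robot.boxes_of(target, picture): "centre" ([column, row] in pixels, amid what is visible of it).
- robot.masks_of(target, picture): "mask" (420x560 bool, what is visible of it) and "centre" ([column, row] in pixels, amid what is visible of it).
The state is a dict: "time_s": time; "joints": joint angles; "qd": joint speeds; "joint_torque": joint torques, N m; "ee_pos": TCP position; "ee_rot": TCP orientation; "force": force on the tool from outside, world axes, zero at the start; "torque": the same for the moment, N m; "gripper_width": finger opening in m.
Only numpy, scipy, OpenCV 4.12 (cv2) and the standard library are available. Lean on these libraries where they do the work, as an engineer would, in place of code of your own. Each camera call takes 0.05 s, during which the arm holds its last target.

TASK

Slide each aluminium sleeve in turn, starting with the leftmost as the robot sees them and working to the right, down the gauge pin as far as it will go: a good one goes right down onto the base, a bad one stops part-way. Put the bad ones in the black tray and the good ones on the pulled-out sled of the grey enclosure; when all are sorted push the sled fully home under the roof, then push the door shut until it snaps behind its catch. Leave the heat sink, the bottle and the screwdriver where they are.

Things in the scene. Friction and masses are not known exactly. Their poses are not given: they have to be found in the camera images.
- sleeve1: Plain aluminium sleeve, a tube 50 mm across and 62 mm long, about 0.2 kg, standing on end on the bench at the start; both ends are alike. Its bore is 30 mm at both ends; a bad sleeve has a narrower 22 mm land, 10 mm long, half-way down. Sleeves 1 to 6 stand from left (+y) to right (-y). Nothing but the gauge pin tells whether this one is good or bad. Origin at the middle of the tube, z along its axis. Four or five of the six sleeves are present.
- sleeve2: Plain aluminium sleeve, a tube 50 mm across and 62 mm long, about 0.2 kg, standing on end on the bench at the start; both ends are alike. Its bore is 30 mm at both ends; a bad sleeve has a narrower 22 mm land, 10 mm long, half-way down. Sleeves 1 to 6 stand from left (+y) to right (-y). Nothing but the gauge pin tells whether this one is good or bad. Origin at the middle of the tube, z along its axis. Four or five of the six sleeves are present.
- sleeve3: Plain aluminium sleeve, a tube 50 mm across and 62 mm long, about 0.2 kg, standing on end on the bench at the start; both ends are alike. Its bore is 30 mm at both ends; a bad sleeve has a narrower 22 mm land, 10 mm long, half-way down. Sleeves 1 to 6 stand from left (+y) to right (-y). Nothing but the gauge pin tells whether this one is good or bad. Origin at the middle of the tube, z along its axis. Four or five of the six sleeves are present.
- sleeve4: Plain aluminium sleeve, a tube 50 mm across and 62 mm long, about 0.2 kg, standing on end on the bench at the start; both ends are alike. Its bore is 30 mm at both ends; a bad sleeve has a narrower 22 mm land, 10 mm long, half-way down. Sleeves 1 to 6 stand from left (+y) to right (-y). Nothing but the gauge pin tells whether this one is good or bad. Origin at the middle of the tube, z along its axis. Four or five of the six sleeves are present.
- sleeve5: Plain aluminium sleeve, a tube 50 mm across and 62 mm long, about 0.2 kg, standing on end on the bench at the start; both ends are alike. Its bore is 30 mm at both ends; a bad sleeve has a narrower 22 mm land, 10 mm long, half-way down. Sleeves 1 to 6 stand from left (+y) to right (-y). Nothing but the gauge pin tells whether this one is good or bad. Origin at the middle of the tube, z along its axis. Four or five of the six sleeves are present.
- sleeve6: Plain aluminium sleeve, a tube 50 mm across and 62 mm long, about 0.2 kg, standing on end on the bench at the start; both ends are alike. Its bore is 30 mm at both ends; a bad sleeve has a narrower 22 mm land, 10 mm long, half-way down. Sleeves 1 to 6 stand from left (+y) to right (-y). Nothing but the gauge pin tells whether this one is good or bad. Origin at the middle of the tube, z along its axis. Four or five of the six sleeves are present.
- gauge: Gauge pin, fixed to the bench: a steel pin of 27 mm diameter standing upright on a disc base 84 mm across and 12 mm high. Origin under the centre of the base. A good sleeve comes down onto the base (middle of the sleeve 43 mm above the bench); a bad one stops about 27 mm higher.
- pin_tip (a point): Top of the gauge pin, on its axis, 72 mm above the bench. The top 14 mm taper to 16 mm across as a lead-in.
- tray: Black open tray for bad sleeves, fixed, 130 mm (its x) by 200 mm (its y), walls 25 mm high and 4 mm thick, floor 4 mm thick. Origin under its centre, on the bench. Three sleeves can stand in a row along its y, 60 mm apart.
- enclosure: Grey shielded enclosure, fixed to the bench, 176 mm wide (its x), 235 mm deep (its y), walls 90 mm high, with a pale translucent roof whose top is 95 mm above the bench and begins 25 mm behind the doorway. Origin at bench level, in the middle of the doorway; the doorway faces its -y, the inside lies towards its +y. Rails reach out of the doorway 228 mm to its -y.
- sled (a joint): Position of the sled on its rails in m: 0 fully out in front of the doorway, 0.235 fully home inside (hard stop). It moves along the enclosure's +y as the value grows; friction about 3 N, and it stays where it is left.
- sled_deck (a point): Centre of the sled deck's upper face, 14 mm above the bench; axes as the enclosure's. The deck is 128 mm (x) by 200 mm (y) with 10 mm high lips at the sides and back. Three sleeves can stand in a row along y, 60 mm apart, at y = -55, +5, +65 mm.
- sled_plate (a point): On the outer face (towards -y) of the sled's upright front plate, at mid width, 64 mm above the bench. The plate is 128 mm wide, 10 mm thick, its top 84 mm above the bench; push on it from outside to drive the sled in. With the sled home its outer face lies 12 mm inside the doorway.
- door (a joint): Door angle in rad: 0 shut, growing as it swings open to 2.0; anticlockwise seen from above is opening. It starts wide open and stays where it is left. A sprung roller catch holds it off at about 0.1 rad; a push of some 8 to 12 N at the push point snaps it past the roller to 0.
- door_hinge (a point): On the vertical hinge line of the door, at the doorway's +x edge, 47 mm above the bench. Axes turn with the door: its x runs from the free edge to the hinge, its -y is the outward normal of the outer face. The door is 176 mm wide, 12 mm thick, 88 mm tall, its top 91 mm above the bench; the hinge line lies in its inner face.
- door_push (a point): On the door's outer face at mid height, 130 mm from the hinge line: a good place to push it shut.
- heatsink: Bystander, not to be moved: black finned heat sink with fan, 70 x 70 x 49 mm. Origin under its centre, on the bench.
- flask: Bystander, not to be moved: amber bottle, 56 mm across, 110 mm tall. Origin under its centre, on the bench.
- driver: Bystander, not to be moved: screwdriver lying flat. Origin at its middle, on the bench.
Things that resemble listed ones, but are neither listed nor needed, are in the scene too. What is shaped like the sleeve1 but blue or red is not meant.

How it is judged:
By the outcome, as a careful person would: the job done as asked, in the order asked, and still so for the second after the job is handed in, with the robot touching nothing.
Of sleeve1, sleeve2, sleeve3, sleeve4, sleeve5, sleeve6 only 4 to 5 are there at a start; the rules pass over those that are not, and their reading is None.
At some moment in a run one of sleeve1, sleeve2, sleeve3, sleeve4, sleeve5, sleeve6 may be knocked a few centimetres aside while the robot is not near it.
It also fails if it takes over 210 s, if anything falls off the work surface, if the arm or the gripper's body presses on something with over 40 N, if the wrist force passes 120 N, or if a joint passes its speed limit or range.

## Working session

There is one attempt and no reset: what is moved stays moved. The work goes in short steps, Python scripts to look and compute and a shell command to move; the robot and the scene stay as the last step left them, time stands still between calls to the robot, and variables do not carry over. Pictures are saved under pics/ and viewed, and the job is handed in when it is done.

```bash
ls; mkdir -p pics; python3 - <<'E'
from rig import robot
import cv2
s=robot.sense();print(s)
for n in("scene","top","wrist"):
    c=robot.camera(n);cv2.imwrite(f"pics/{n}0.png",c["img"][:,:,::-1])
    print(n,{k:v for k,v in c.items() if k!="img"})
E
```

```text
pics
{'time_s': 0.0, 'joints': array([-1.32808796e+00,  2.21233524e-01,  1.52762523e+00,  2.16760761e-06,
        1.39469856e+00, -1.26122299e-01]), 'qd': array([-8.07408866e-04,  1.01714741e-03, -7.35474243e-05, -5.45042708e-04,
       -5.53604809e-04, -1.32734739e-04]), 'joint_torque': array([ 3.06628217e-04, -4.96893311e+01, -3.89392912e+01, -5.01585248e-05,
        1.11116795e-02, -1.28027014e-05]), 'ee_pos': array([ 0.22516412, -0.58237648,  0.23018719]), 'ee_rot': array([ 2.02073569,  0.37897468, -2.02096661]), 'force': array([-0.71031784, -0.26129506,  0.36250284]), 'torque': array([-0.01990299,  0.00421635,  0.02402949]), 'gripper_width': 0.08530563841332624}
scene {'fx': 503.0428324710454, 'fy': 503.0428324710454, 'cx': 285.39014486688137, 'cy': 207.270833544909, 'distortion': array([-0.15406948,  0.        ,  0.        ,  0.        ,  0.        ]), 'camera_from_world': array([[ 0.67473758,  0.73794809, -0.01272033, -0.3743327 ],
       [ 0.54698892, -0.5115579 , -0.66265498, -0.29204138],
       [-0.49551217,  0.44016034, -0.74881678,  1.61085914],
       [ 0.        ,  0. 
[... 378 characters left out ...]
1027],
       [ 0.14769901,  0.00756839, -0.9890034 ,  0.88323829],
       [ 0.        ,  0.        ,  0.        ,  1.        ]]), 'shot': 2}
wrist {'fx': 303.2496107830665, 'fy': 303.2496107830665, 'cx': 283.15211048635683, 'cy': 209.83666395847374, 'distortion': array([-0.02627128,  0.        ,  0.        ,  0.        ,  0.        ]), 'mount': array([[ 1.91788289e-04, -2.77346006e-01,  9.60770085e-01,
        -1.42794360e-01],
       [ 9.99999720e-01,  7.48813653e-04,  1.65411483e-05,
        -4.96505185e-06],
       [-7.24025379e-04,  9.60769812e-01,  2.77346072e-01,
        -6.91120065e-02],
       [ 0.00000000e+00,  0.00000000e+00,  0.00000000e+00,
         1.00000000e+00]]), 'shot': 3}
```

View pics/top0.png

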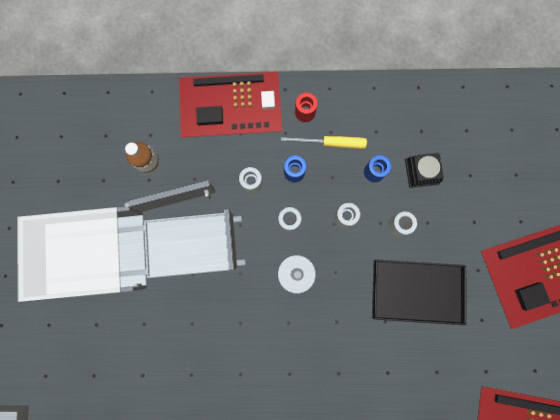

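View pics/scene0.png

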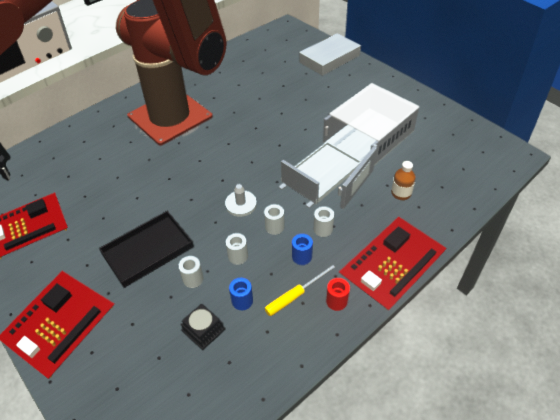

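View pics/wrist0.png

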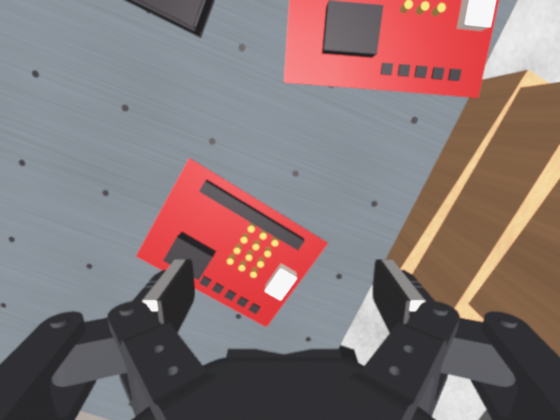

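```bash
cat > h.py <<'E'
import numpy as np,cv2
from rig import robot
from scipy.spatial.transform import Rotation as R
from scipy.optimize import minimize
def proj(c,P,T=None):
    T=c["camera_from_world"] if T is None else T
    K=np.array([[c["fx"],0,c["cx"]],[0,c["fy"],c["cy"]],[0,0,1]])
    return cv2.projectPoints(np.asarray(P,float).reshape(-1,3),cv2.Rodrigues(T[:3,:3])[0],T[:3,3],K,c["distortion"])[0].reshape(-1,2)
def wristT(c,s):
    W=np.eye(4);W[:3,:3]=R.from_rotvec(s["ee_rot"]).as_matrix();W[:3,3]=s["ee_pos"]
    return np.linalg.inv(W@c["mount"])
def plane(c,uv,z,T=None):
    T=c["camera_from_world"] if T is None else T
    K=np.array([[c["fx"],0,c["cx"]],[0,c["fy"],c["cy"]],[0,0,1]])
    n=cv2.undistortPoints(np.asarray(uv,float).reshape(-1,1,2),K,c["distortion"]).reshape(-1,2)
    d=np.c_[n,np.ones(len(n))]@T[:3,:3]; o=-T[:3,:3].T@T[:3,3]
    return (o+d*((z-o[2])/d[:,2])[:,None])[:,:2]
A=np.linspace(0,2*np.pi,48,endpoint=False)
def circ(x,y,z,r): return np.c_[x+r*np.cos(A),y+r*np.sin(A),0*A+z]
def hullmask(c,parts,S=4,T=None):
    m=np.zeros((420*S,560*S),np.uint8)
    for P in parts:
        uv=proj(c,P,T);h=cv2.convexHull(((uv+.5)*S).astype(np.int32));cv2.fillConvexPoly(m,h,1)
    return cv2.resize(m.astype(np.float32),(560,420),interpolation=cv2.INTER_AREA)
def sleeveparts(x,y,z0=0.): return [np.r_[circ(x,y,z0,.025),circ(x,y,z0+.062,.025)]]
def gaugeparts(x,y): return [np.r_[circ(x,y,0,.042),circ(x,y,.012,.042)],np.r_[circ(x,y,.012,.0135),circ(x,y,.058,.0135),circ(x,y,.072,.008)]]
def fit(obs,parts,x0):
    def cost(p): 
        t=0
        for c,m in obs:
            q=hullmask(c,parts(*p)); t+=np.abs(q-m).sum()/m.sum()
        return t
    best=minimize(cost,x0,method="Nelder-Mead",options=dict(initial_simplex=np.array([x0,np.add(x0,[.006,0]),np.add(x0,[0,.006])]),xatol=1e-4,fatol=1e-4))
    return best.x,best.fun/len(obs)
E
python3 - <<'E'
from h import *
ct=robot.camera("top");cs=robot.camera("scene")
def find(t,zc,parts):
    mt=robot.masks_of(t,ct);ms=robot.masks_of(t,cs)
    for a in mt:
        p=plane(ct,[a["centre"]],zc)[0]
        q=proj(cs,[[*p,zc]])[0]
        b=[b for b in ms if np.hypot(*(np.array(b["centre"])-q))<12]
        out=[]
        for obs in ([(ct,a["mask"])],[(cs,b[0]["mask"])] if b else None):
            if obs: 
                f=fit(obs,parts,p);out.append((f[0].round(4),round(f[1],3)))
        print(t,round(a["score"],2),np.round(a["centre"]),ct["img"][a["mask"]].mean(0).round(),out)
find("sleeve1",.04,sleeveparts)
find("gauge",.01,gaugeparts)
s=robot.sense();print(R.from_rotvec(s["ee_rot"]).as_matrix().round(3))
for t in("tray","enclosure","sled","door","heatsink"):
    for c in (ct,):
        for a in robot.masks_of(t,c): print(t,round(a["score"],2),np.round(a["centre"]))
E
python3 -c "
import cv2
im=cv2.imread('pics/top0.png')[160:310,10:480]
cv2.imwrite('pics/topz.png',cv2.resize(im[:, :260],None,fx=3,fy=3,interpolation=cv2.INTER_CUBIC))
cv2.imwrite('pics/topz2.png',cv2.resize(im[:, 220:],None,fx=3,fy=3,interpolation=cv2.INTER_CUBIC))
"
```

```text
sleeve1 0.9 [298. 166.] [ 77. 116. 188.] [(array([ 0.6954, -0.0702]), np.float64(0.39)), (array([ 0.6919, -0.0708]), np.float64(0.109))]
sleeve1 0.74 [290. 214.] [178. 186. 188.] [(array([ 0.5775, -0.0554]), np.float64(0.349)), (array([ 0.5738, -0.0558]), np.float64(0.048))]
sleeve1 0.74 [350. 213.] [173. 180. 182.] [(array([ 0.5863, -0.1837]), np.float64(0.211)), (array([ 0.584, -0.185]), np.float64(0.089))]
sleeve1 0.73 [245. 177.] [172. 179. 181.] [(array([0.6684, 0.03  ]), np.float64(0.215)), (array([0.6644, 0.0304]), np.float64(0.092))]
sleeve1 0.7 [306. 107.] [166.  60.  58.] [(array([ 0.8413, -0.0977]), np.float64(0.101)), (array([ 0.8374, -0.0991]), np.float64(0.057))]
sleeve1 0.57 [376. 166.] [ 65.  97. 161.] [(array([ 0.691 , -0.2574]), np.float64(0.088)), (array([ 0.6874, -0.2579]), np.float64(0.041))]
gauge 0.58 [300. 275.] [204. 212. 216.] [(array([ 0.4579, -0.0698]), np.float64(0.031)), (array([ 0.4543, -0.0712]), np.float64(0.043))]
[[-0.     0.36  -0.933]
 [ 0.    -0.933 -0.36 ]
 [-1.    -0.    -0.   ]]
tray 0.97 [418. 293.]
enclosure 0.65 [119. 248.]
sled 0.79 [189. 248.]
door 0.69 [169. 196.]
heatsink 0.75 [143. 156.]
heatsink 0.58 [424. 171.]
heatsink 0.34 [170. 195.]
```

View pics/topz.png

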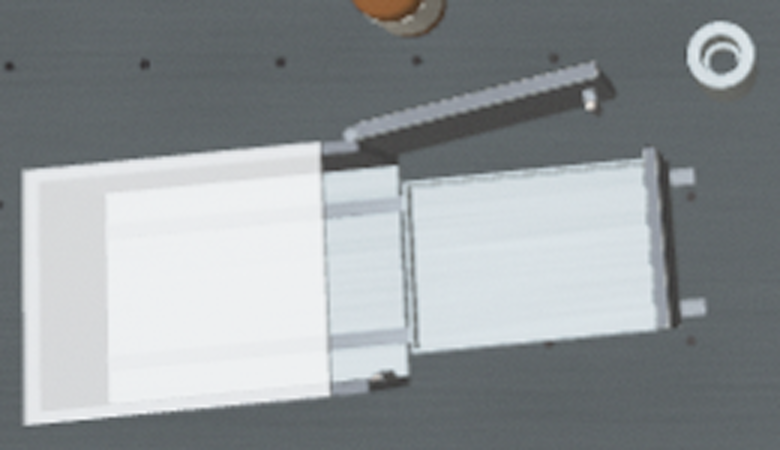

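View pics/topz2.png

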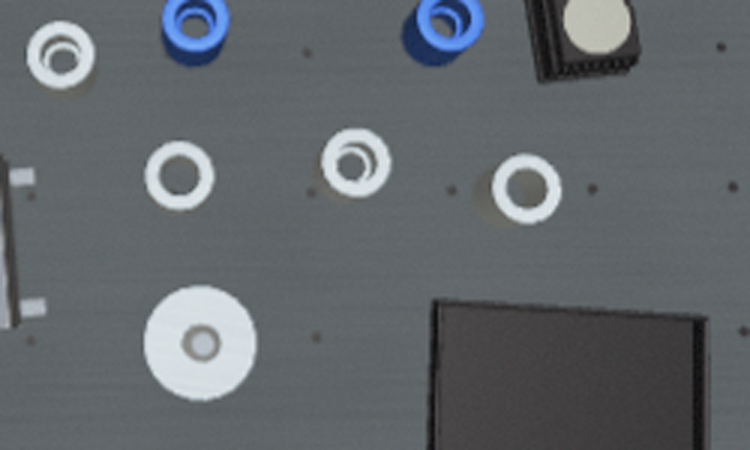

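```bash
cat >> h.py <<'E'
def rings(c,im=None,z=.062,T=None):
    g=c["img"].astype(int);m=((g.min(2)>190)&(g.max(2)-g.min(2)<25)).astype(np.uint8)
    cn,_=cv2.findContours(m,cv2.RETR_EXTERNAL,cv2.CHAIN_APPROX_NONE);o=[]
    for k in cn:
        if len(k)<25: continue
        (u,v),(a,b),_=cv2.fitEllipse(k)
        p,=plane(c,[(u,v)],z,T)
        o.append((round(u,1),round(v,1),round(a,1),round(b,1),p.round(4)))
    return o
def E(p): # enclosure->world, p=x,y,yaw
    c,s=np.cos(p[2]),np.sin(p[2])
    return lambda P:np.c_[np.asarray(P)[:,:2]@np.array([[c,s],[-s,c]])+p[:2],np.asarray(P)[:,2]]
E
python3 - <<'E'
from h import *
from scipy.optimize import least_squares
ct=robot.camera("top")
for r in rings(ct): print(r)
u=np.array([(22,170),(320,142),(22,425),(330,395),(657,150),(672,328)])/3-0.33+[10,160]
P=np.array([(.088,.235,.095),(.088,.025,.095),(-.088,.235,.095),(-.088,.025,.095),(.064,-.223,.084),(-.064,-.223,.084)])
f=lambda p:(proj(ct,E(p)(P))-u).ravel()
r=least_squares(f,[.5,.28,0]);print(r.x,r.fun.round(1))
e=E(r.x)
print("slots",e([(0,-.113-.055,0),(0,-.108,0),(0,-.048,0)]),"plate",e([(0,-.223,0)]))
m=robot.masks_of("tray",ct)[0]["mask"].astype(np.uint8)
k=max(cv2.findContours(m,0,2)[0],key=len);b=cv2.boxPoints(cv2.minAreaRect(k));print(b,plane(ct,b,.02),plane(ct,b,.02).mean(0))
s=r.x
v=ct["img"].copy()
for q in proj(ct,e(P)): cv2.circle(v,tuple(int(i) for i in q),2,(255,0,0),1)
for y in(-.168,-.108,-.048):
  q=proj(ct,e(circ(0,y,.014,.025)));cv2.polylines(v,[q.astype(int)],1,(255,0,0))
for h in (.62,1.5,1.7,1.8,1.9):pass
cv2.imwrite("pics/chk.png",cv2.resize(v[160:330,0:260,::-1],None,fx=3,fy=3))
E
```

```text
(296.2, 273.9, 35.8, 35.9, array([ 0.4576, -0.0691]))
(186.6, 246.0, 61.9, 93.7, array([0.5194, 0.1654]))
(405.2, 222.5, 20.4, 21.5, array([ 0.5641, -0.3064]))
(289.4, 218.1, 20.5, 21.1, array([ 0.5771, -0.0565]))
(73.7, 254.2, 94.5, 137.5, array([0.5046, 0.4093]))
(348.3, 213.8, 20.5, 21.4, array([ 0.5846, -0.1844]))
(249.8, 177.8, 20.0, 20.6, array([0.6674, 0.029 ]))
(131.0, 148.2, 11.0, 11.5, array([0.7385, 0.2944]))
(267.5, 98.7, 12.6, 17.5, array([ 0.8498, -0.0113]))
[0.51523101 0.28077403 0.07923281] [-1.6 -0.1 -2.1  0.2 -1.7 -0.1 -2.6  0.7  4.2 -1.3  3.8  0.1]
slots [[0.52852819 0.1133011  0.        ]
 [0.5237792  0.17311286 0.        ]
 [0.5190302  0.23292462 0.        ]] plate [[0.53288144 0.05847365 0.        ]]
[[369.91162 319.67957]
 [373.10498 259.00555]
 [468.99725 264.0525 ]
 [465.8039  324.7265 ]] [[ 0.35604146 -0.22995525]
 [ 0.48760388 -0.24277073]
 [ 0.47369062 -0.45575052]
 [ 0.34268468 -0.4386893 ]] [ 0.41500516 -0.34179145]
```

View pics/chk.png

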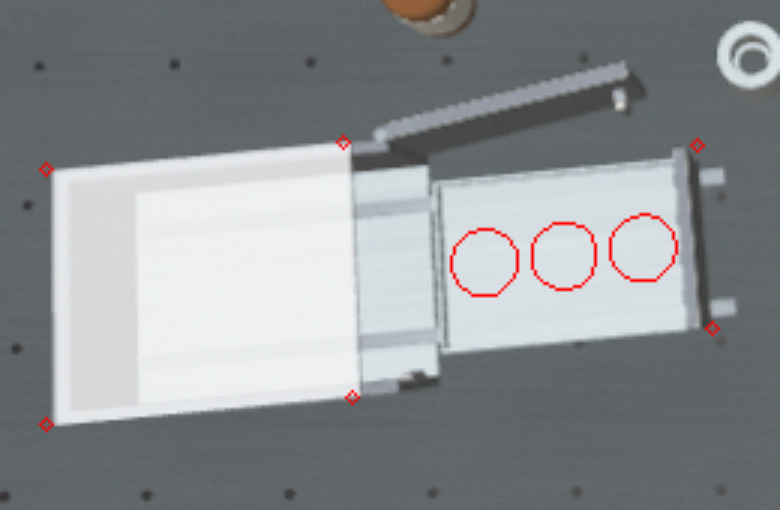

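```bash
python3 - <<'E'
from h import *
from scipy.optimize import least_squares
ct=robot.camera("top")
u=np.array([(22,170),(320,142),(22,425),(330,395),(657,150),(672,328)])/3-0.33+[10,160]
def f(p):
    P=np.array([(.088,.235,.095),(.088,.025,.095),(-.088,.235,.095),(-.088,.025,.095),(.064,p[3]-.223,.084),(-.064,p[3]-.223,.084)])
    return (proj(ct,E(p)(P))-u).ravel()
r=least_squares(f,[.5,.28,0,0]);print(r.x,r.fun.round(1))
p=r.x;e=E(p);s=p[3]
print("slots",e([(0,s-.168,0),(0,s-.108,0),(0,s-.048,0)]),"plate",e([(0,s-.223,0)]))
P=np.array([(.088,.235,.095),(.088,.025,.095),(-.088,.235,.095),(-.088,.025,.095),(.064,p[3]-.223,.084),(-.064,p[3]-.223,.084)])
v=ct["img"].copy()
for q in proj(ct,e(P)): cv2.circle(v,tuple(int(i) for i in q),2,(255,0,0),1)
deck=[(.064,s-.213,.014),(-.064,s-.213,.014),(-.064,s-.013,.014),(.064,s-.013,.014)]
cv2.polylines(v,[proj(ct,e(deck)).astype(int)],1,(0,255,0))
for a in(1.6,1.7,1.8,1.9): # door: hinge at (+.088,0); closed free edge toward -x ; opening ccw
  q=[(.088,0,.091),(.088-.176*np.cos(a),-.176*np.sin(a),.091)]
  cv2.polylines(v,[proj(ct,e(q)).astype(int)],0,(255,0,255))
for y in(-.168,-.108,-.048):
  q=proj(ct,e(circ(0,s+y,.014,.025)));cv2.polylines(v,[q.astype(int)],1,(255,0,0))
cv2.imwrite("pics/chk2.png",cv2.resize(v[160:330,0:260,::-1],None,fx=3,fy=3))
cs=robot.camera("scene");v=cs["img"].copy()
for q in proj(cs,e(P)): cv2.circle(v,tuple(int(i) for i in q),2,(255,0,0),1)
cv2.polylines(v,[proj(cs,e(deck)).astype(int)],1,(0,255,0))
cv2.imwrite("pics/chk3.png",cv2.resize(v[60:230,220:480,::-1],None,fx=3,fy=3))
E
```

```text
[0.515417   0.27657719 0.08016105 0.01267703] [ 0.3 -0.1 -0.2  0.1  0.4 -0.1 -0.5  0.6  0.2 -0.9 -0.2  0.5]
slots [[0.52785452 0.12175299 0.        ]
 [0.52305001 0.18156032 0.        ]
 [0.5182455  0.24136765 0.        ]] plate [[0.53225866 0.0669296  0.        ]]
```

View pics/chk2.png

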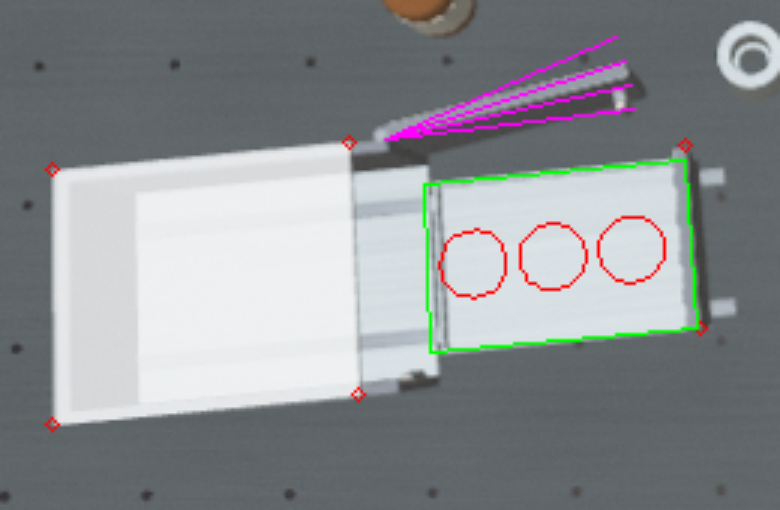

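View pics/chk3.png

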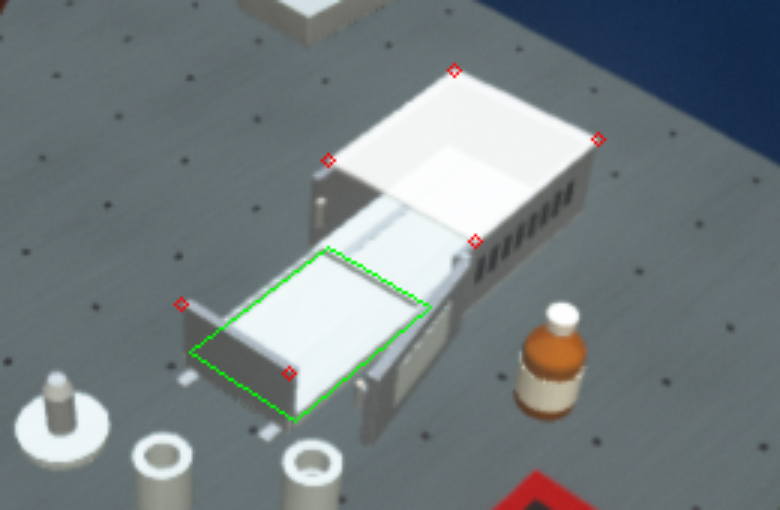

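```bash
python3 -m handwheel '[[441,612,-60,0,0,1.2,0],[441,612,-60,0,0,1.2,0],[441,612,-60,0,0,1.2,0],[441,612,-60,0,0,1.2,0],[441,612,-60,0,0,1.2,0],[441,612,-60,0,0,1.2,0],[441,612,-60,0,0,1.2,0],[441,612,-60,0,0,1.2,0]]' 60
```

```text
time_s: 1.9
ee_pos: [0.5178, -0.1769, 0.1919]
ee_rot: [1.21, 1.207, -1.21]
force: [1.2, -0.5, 0.5]
gripper_width: 0.0854
```

```bash
python3 -m handwheel '[[148,206,-20,0,0,0,0],[148,206,-20,0,0,0,0],[148,206,-20,0,0,0,0],[148,206,-20,0,0,0,0],[148,206,-20,0,0,0,0],[148,206,-20,0,0,0,0]]' 60; python3 - <<'E'
from h import *
s=robot.sense();c=robot.camera("wrist");T=wristT(c,s)
print(s["ee_pos"],s["ee_rot"])
for r in rings(c,T=T): print(r)
cv2.imwrite("pics/w1.png",c["img"][:,:,::-1])
ct=robot.camera("top")
for r in rings(ct): print("top",r)
E
```

```text
time_s: 2.65
ee_pos: [0.6644, 0.0276, 0.1712]
ee_rot: [1.209, 1.209, -1.211]
force: [0.4, -0.5, 0.4]
gripper_width: 0.0854
[0.66443225 0.02760833 0.17116596] [ 1.20906871  1.2092208  -1.21080267]
(546.8, 312.8, 5.6, 12.0, array([ 0.9223, -0.0804]))
(60.6, 308.8, 5.4, 11.7, array([ 0.4462, -0.0756]))
(371.5, 320.0, 2.7, 29.7, array([ 0.749 , -0.0866]))
(414.7, 304.6, 8.1, 13.1, array([ 0.7891, -0.0696]))
(151.7, 304.6, 8.0, 13.5, array([ 0.5371, -0.0698]))
(557.0, 281.9, 4.9, 18.5, array([ 0.9236, -0.0465]))
(197.6, 294.0, 35.6, 39.9, array([ 0.5823, -0.058 ]))
(99.6, 277.6, 58.5, 72.3, array([ 0.4912, -0.0413]))
(480.8, 234.7, 29.6, 44.0, array([0.8401, 0.0017]))
(287.5, 205.1, 53.2, 55.3, array([0.6669, 0.0291]))
(133.9, 70.1, 147.3, 179.8, array([0.5479, 0.1371]))
(59.9, 68.7, 2.6, 176.0, array([0.4896, 0.139 ]))
top (7.5, 415.5, 8.0, 19.0, array([0.1769, 0.5276]))
top (296.1, 273.8, 36.0, 36.7, array([ 0.4577, -0.069 ]))
top (405.1, 222.4, 20.8, 22.0, array([ 0.5643, -0.3062]))
top (289.3, 218.1, 21.2, 21.5, array([ 0.5771, -0.0564]))
top (72.3, 254.2, 95.4, 132.7, array([0.5047, 0.4123]))
top (348.3, 213.6, 21.2, 21.5, array([ 0.5851, -0.1843]))
top (428.5, 166.5, 19.1, 20.8, array([ 0.6874, -0.3648]))
top (131.0, 148.2, 11.2, 12.1, array([0.7385, 0.2946]))
top (301.5, 139.4, 1.8, 34.5, array([ 0.7531, -0.0863]))
top (97.6, 19.7, 11.0, 16.4, array([1.0521, 0.3869]))
top (452.0, 14.1, 12.2, 16.7, array([ 1.0516, -0.4441]))
top (67.8, 15.4, 14.7, 25.5, array([1.0648, 0.4584]))
top (418.6, 9.1, 17.9, 26.2, array([ 1.0653, -0.367 ]))
top (240.9, 10.6, 19.4, 28.8, array([1.0685, 0.0494]))
```

View pics/w1.png

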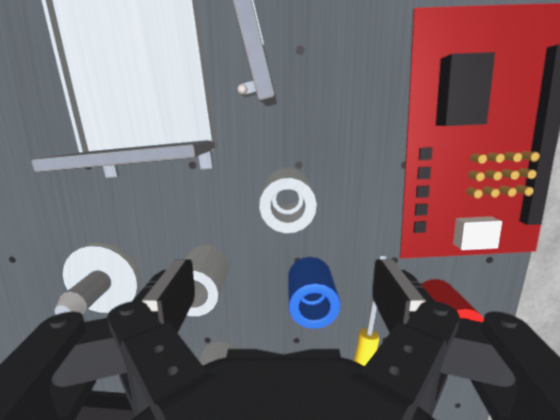

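```bash
python3 -m handwheel '[[2,1,-50,0,0,0,0],[2,1,-100,0,0,0,0],[2,1,-130,0,0,0,0],[2,1,-144,0,0,0,0],[2,1,-144,0,0,0,0]]' 60;  python3 -m handwheel '[[0,0,0,0,0,0,150],[0,0,0,0,0,0,150],[0,0,0,0,0,0,150],[0,0,0,0,0,0,150],[0,0,0,0,0,0,150],[0,0,0,0,0,0,150]]' 60
```

```text
time_s: 3.38
ee_pos: [0.6662, 0.0274, 0.0275]
ee_rot: [1.211, 1.208, -1.212]
force: [-0.2, -0.3, 0.9]
gripper_width: 0.0854
time_s: 4.12
ee_pos: [0.6685, 0.0283, 0.03]
ee_rot: [1.212, 1.205, -1.208]
force: [0.3, 0.0, 6.3]
gripper_width: 0.0481
```

```bash
python3 -m handwheel '[[0,0,50,0,0,0,150],[0,0,110,0,0,0,150],[-60,-28,110,0,0,0,150],[-120,-56,110,0,0,0,150],[-170,-80,110,0,0,0,150],[-200,-93,110,0,0,0,150],[-210,-98,110,0,0,0,150],[-210,-98,110,0,0,0,150]]' 60
python3 - <<'E'
from h import *
s=robot.sense();print(s["ee_pos"],s["ee_rot"],s["force"],s["gripper_width"])
c=robot.camera("wrist");T=wristT(c,s)
cv2.imwrite("pics/w2.png",c["img"][:,:,::-1])
ct=robot.camera("top");cs=robot.camera("scene")
cv2.imwrite("pics/t2.png",cv2.resize(ct["img"][160:310,200:400,::-1],None,fx=3,fy=3))
cv2.imwrite("pics/s2.png",cv2.resize(cs["img"][80:280,150:350,::-1],None,fx=3,fy=3))
E
```

```text
time_s: 5.12
ee_pos: [0.4571, -0.0698, 0.1381]
ee_rot: [1.212, 1.207, -1.21]
force: [0.6, -0.4, -2.5]
gripper_width: 0.0481
[ 0.45714999 -0.06975114  0.13811706] [ 1.21175526  1.20675131 -1.21032207] [ 0.6462905  -0.44153103 -2.46688249] 0.048107524140074756
```

View pics/w2.png

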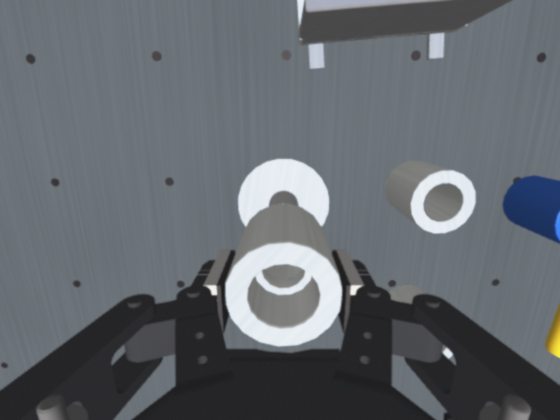

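View pics/s2.png

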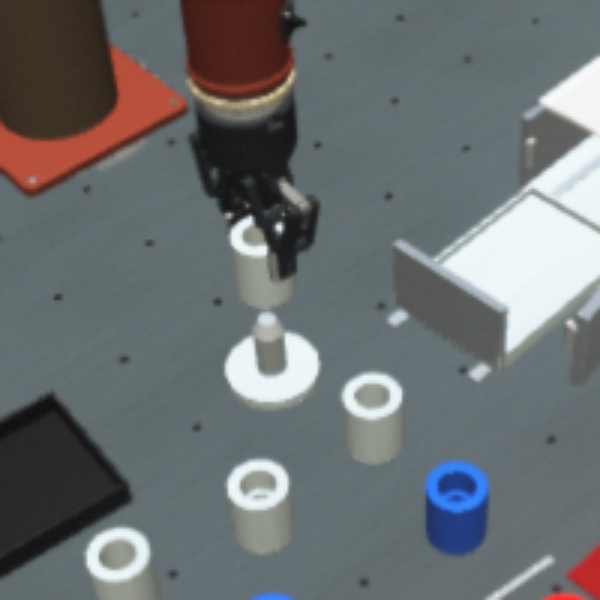

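View pics/t2.png

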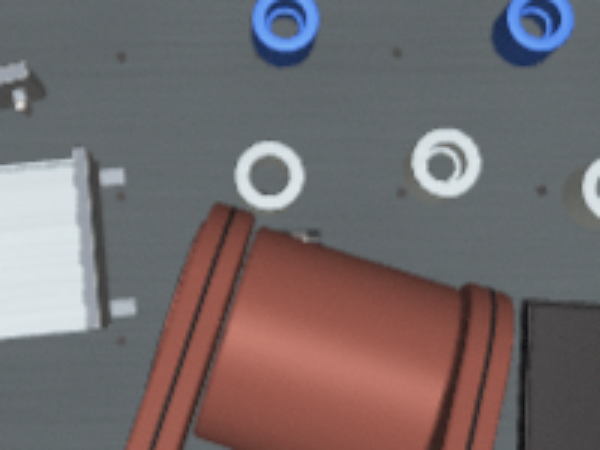

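```bash
python3 - <<'E'
from h import *
s=robot.sense();c=robot.camera("wrist");T=wristT(c,s)
g=c["img"].astype(int);m=((g.min(2)>190)&(g.max(2)-g.min(2)<25)).astype(np.uint8)
for k in cv2.findContours(m,0,cv2.CHAIN_APPROX_NONE)[0]:
    if len(k)<60: continue
    (u,v),ab,_=cv2.fitEllipse(k); print(round(u,1),round(v,1),ab,k.min((0,1)),k.max((0,1)))
    for z,n,r in((.012,"base",.042),(.170,"sleeve",.025)):
        P=plane(c,k.reshape(-1,2),z,T)
        # robust circle fit with known radius
        from scipy.optimize import least_squares
        f=least_squares(lambda p:np.hypot(*(P-p).T)-r,P.mean(0),loss="soft_l1",f_scale=.0007)
        print(n,f.x.round(4),round(f.cost*1e6,2),len(P),np.abs(f.fun).mean().round(5))
E
```

```text
283.2 293.9 (102.05907440185547, 115.09386444091797) [226 243] [340 345]
base [ 0.4571 -0.165 ] 3358.84 310 0.01616
sleeve [ 0.4567 -0.0691] 116.69 310 0.00101
441.9 202.3 (57.7890510559082, 66.71722412109375) [410 172] [474 233]
base [ 0.5963 -0.0824] 1301.24 178 0.01105
sleeve [ 0.4994 -0.0396] 810.19 178 0.00713
282.3 195.8 (72.35531616210938, 89.09588623046875) [238 159] [327 226]
base [ 0.4561 -0.0732] 1345.0 264 0.00773
sleeve [ 0.4566 -0.0466] 904.8 264 0.00552
315.5 56.4 (11.676121711730957, 25.071020126342773) [310  46] [321  67]
base [0.5243 0.055 ] 118.03 60 0.00341
sleeve [0.4924 0.0237] 38.01 60 0.00141
435.7 46.5 (11.745573043823242, 26.01491928100586) [430  35] [441  57]
base [0.621  0.0644] 122.06 61 0.00345
sleeve [0.5323 0.0275] 39.55 61 0.00143
```

```bash
python3 - <<'E'
from h import *
from scipy.optimize import least_squares
s=robot.sense();c=robot.camera("wrist");T=wristT(c,s)
g=c["img"].astype(int);m=((g.min(2)>150)&(g.max(2)-g.min(2)<25)).astype(np.uint8)
m[215:]=0;m[:150]=0;m[:,:200]=0;m[:,360:]=0
k=max(cv2.findContours(m,0,cv2.CHAIN_APPROX_NONE)[0],key=len)
h=cv2.convexHull(k).reshape(-1,2);h=h[h[:,1]<205]
P=plane(c,h+0.,.012,T);f=least_squares(lambda p:np.hypot(*(P-p).T)-.042,P.mean(0),loss="soft_l1",f_scale=.0005)
print(len(P),f.x.round(4),f.fun.round(4))
E
```

```text
20 [ 0.4561 -0.0718] [-0.     -0.      0.0002  0.0001 -0.     -0.0001 -0.      0.0002 -0.
 -0.0001  0.0002 -0.     -0.0001 -0.0002  0.0001  0.0002 -0.0001 -0.
 -0.0001  0.    ]
```

```bash
python3 -m handwheel '[[0,-1.5,-20,0,0,0,150],[0,-1.5,-40,0,0,0,150],[0,-1.5,-48,0,0,0,150],[0,-1.5,-54,0,0,0,150],[0,-1.5,-58,0,0,0,150]]' 60; 
```

```text
time_s: 6.0
ee_pos: [0.4571, -0.0711, 0.0798]
ee_rot: [1.211, 1.208, -1.21]
force: [0.0, 0.9, -2.4]
gripper_width: 0.0481
```

Past the lead-in with no side force. I continue to lower it slowly.

```bash
python3 -m handwheel '[[0,0,-4,0,0,0,150],[0,0,-8,0,0,0,150],[0,0,-12,0,0,0,150],[0,0,-14,0,0,0,150]]'; python3 -m handwheel '[[0,0,-3,0,0,0,150],[0,0,-3,0,0,0,150]]' 
```

```text
time_s: 6.5
ee_pos: [0.4575, -0.0719, 0.0668]
ee_rot: [1.21, 1.206, -1.21]
force: [-5.5, -0.3, 16.8]
gripper_width: 0.0477
time_s: 6.75
ee_pos: [0.4577, -0.0721, 0.0662]
ee_rot: [1.209, 1.207, -1.211]
force: [-12.0, -0.6, 30.0]
gripper_width: 0.0479
```

```bash
python3 -m handwheel '[[0,0,25,0,0,0,150],[0,0,55,0,0,0,150],[-5,-30,60,0,0,0,150],[-15,-85,60,0,0,0,150],[-26,-140,60,0,0,0,150],[-35,-190,60,0,0,0,150],[-39,-210,60,0,0,0,150],[-39,-210,60,0,0,0,150]]'
python3 - <<'E'
from h import *
s=robot.sense();print(s["ee_pos"],s["force"],s["gripper_width"])
c=robot.camera("wrist");T=wristT(c,s)
cv2.imwrite("pics/w3.png",c["img"][:,:,::-1])
ct=robot.camera("top");
cv2.imwrite("pics/t3.png",ct["img"][:,:,::-1])
E
```

```text
time_s: 7.75
ee_pos: [0.4173, -0.2818, 0.1224]
ee_rot: [1.213, 1.208, -1.212]
force: [-0.5, -0.4, -2.6]
gripper_width: 0.0478
[ 0.41728375 -0.28178046  0.12236449] [-0.51195844 -0.41176183 -2.58771192] 0.04782277563343288
```

View pics/w3.png

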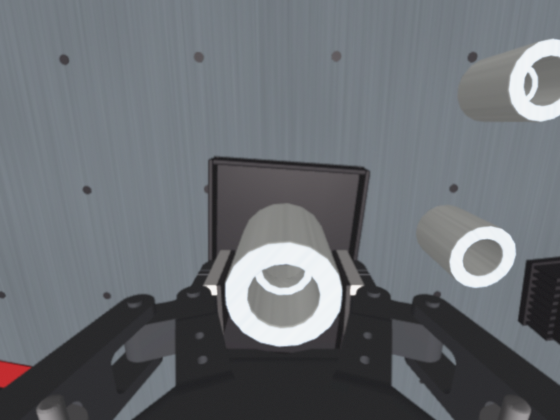

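```bash
python3 - <<'E'
from h import *
s=robot.sense();c=robot.camera("wrist");T=wristT(c,s)
P=plane(c,[(209,157),(369,170)],.025,T);print(P)
d=(P[1]-P[0]);d/=np.hypot(*d);n=np.array([d[1],-d[0]]);print(d,n,"centre",P.mean(0)+n*.1,"slots",[(P.mean(0)+n*t).round(4) for t in(.04,.1,.16)])
E
```

```text
[[ 0.35812345 -0.23588117]
 [ 0.48472361 -0.24625659]]
[ 0.99665857 -0.08168041] [-0.08168041 -0.99665857] centre [ 0.41325549 -0.34073473] slots [array([ 0.4182, -0.2809]), array([ 0.4133, -0.3407]), array([ 0.4084, -0.4005])]
```

```bash
python3 -m handwheel '[[1,1,-50,0,0,0,150],[1,1,-75,0,0,0,150],[1,1,-85,0,0,0,150],[1,1,-90,0,0,0,150],[1,1,-91,0,0,0,150]]'; python3 -m handwheel '[[0,0,0,0,0,0,60],[0,0,0,0,0,0,60],[0,0,0,0,0,0,60],[0,0,10,0,0,0,60],[0,0,50,0,0,0,60],[0,0,100,0,0,0,60],[0,0,100,0,0,0,30]]'
python3 - <<'E'
from h import *
s=robot.sense();print(s["ee_pos"],s["force"],s["gripper_width"])
c=robot.camera("wrist");T=wristT(c,s)
cv2.imwrite("pics/w4.png",c["img"][:,:,::-1])
E
```

```text
time_s: 8.52
ee_pos: [0.419, -0.2792, 0.034]
ee_rot: [1.211, 1.211, -1.21]
force: [-9.2, 9.8, 20.9]
gripper_width: 0.0479
time_s: 9.4
ee_pos: [0.4215, -0.2827, 0.1372]
ee_rot: [1.209, 1.198, -1.209]
force: [1.0, 0.3, 0.6]
gripper_width: 0.0753
[ 0.42149269 -0.28267707  0.13715354] [1.00263932 0.28566253 0.57844577] 0.07531047391851463
```

View pics/w4.png

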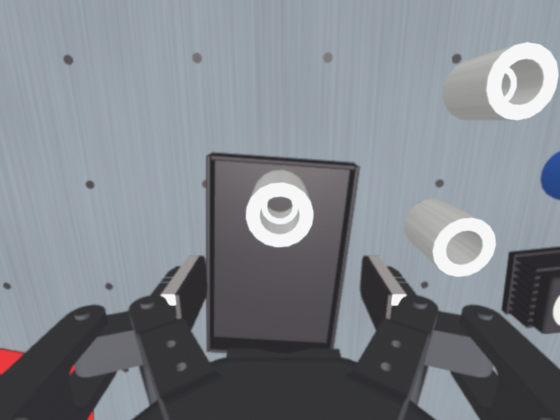

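```bash
python3 -m handwheel '[[35,50,20,0,0,0,0],[70,100,20,0,0,0,0],[105,150,20,0,0,0,0],[135,198,20,0,0,0,0],[150,218,20,0,0,0,0],[155,226,20,0,0,0,0],[155,226,20,0,0,0,0]]'
cat >> h.py <<'E'
def look(n):
    s=robot.sense();print(s["ee_pos"].round(4),s["ee_rot"].round(3),s["force"].round(1),round(s["gripper_width"],4))
    c=robot.camera("wrist");T=wristT(c,s)
    cv2.imwrite(f"pics/{n}.png",c["img"][:,:,::-1])
    for r in rings(c,T=T):
        if min(r[2:4])>15 and max(r[2:4])<90:print(*r)
    ct=robot.camera("top");cv2.imwrite(f"pics/{n}t.png",ct["img"][:,:,::-1])
    for r in rings(ct):
        if 17<min(r[2:4]) and max(r[2:4])<24 and r[4][0]<.85:print("top",*r)
    return s,c,T
E
python3 -c "
from h import *
look('w5')"
```

```text
time_s: 10.32
ee_pos: [0.573, -0.0541, 0.1506]
ee_rot: [1.209, 1.21, -1.212]
force: [0.6, -0.4, 0.8]
gripper_width: 0.0854
[ 0.573  -0.0541  0.1506] [ 1.209  1.21  -1.212] [ 0.6 -0.4  0.8] 0.0854
296.3 341.0 25.8 48.7 [ 0.5836 -0.1754]
136.6 239.1 16.1 18.8 [ 0.4509 -0.076 ]
289.2 216.8 57.1 59.9 [ 0.5764 -0.0566]
165.8 214.4 74.4 85.0 [ 0.4775 -0.0547]
top 395.9 291.2 21.8 22.5 [ 0.4189 -0.2788]
top 405.2 222.5 20.7 21.7 [ 0.5642 -0.3064]
```

View pics/w5.png

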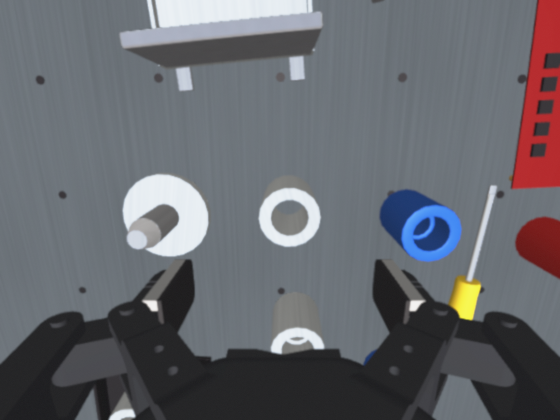

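View pics/w5t.png

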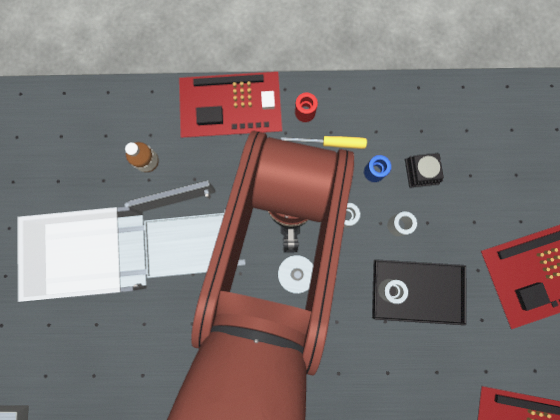

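```bash
python3 -m handwheel '[[3.5,-2.5,-40,0,0,0,0],[3.5,-2.5,-90,0,0,0,0],[3.5,-2.5,-115,0,0,0,0],[3.5,-2.5,-122,0,0,0,0],[3.5,-2.5,-122,0,0,0,0]]' 60;  python3 -m handwheel '[[0,0,0,0,0,0,150],[0,0,0,0,0,0,150],[0,0,0,0,0,0,150],[0,0,0,0,0,0,150],[0,0,0,0,0,0,150],[0,0,0,0,0,0,150]]' 60
```

```text
time_s: 11.05
ee_pos: [0.5772, -0.0574, 0.0301]
ee_rot: [1.211, 1.208, -1.211]
force: [-0.7, 0.1, -0.7]
gripper_width: 0.0854
time_s: 11.8
ee_pos: [0.5783, -0.0569, 0.0316]
ee_rot: [1.211, 1.206, -1.209]
force: [-1.5, -0.4, 6.3]
gripper_width: 0.0489
```

```bash
python3 -m handwheel '[[0,0,50,0,0,0,150],[0,0,100,0,0,0,150],[-50,-6,100,0,0,0,150],[-95,-11,100,0,0,0,150],[-122,-14.5,100,0,0,0,150],[-122,-14.5,100,0,0,0,150],[-122,-14.5,80,0,0,0,150],[-122,-14.5,70,0,0,0,150]]'
```

```text
time_s: 12.8
ee_pos: [0.4555, -0.0709, 0.0991]
ee_rot: [1.211, 1.209, -1.211]
force: [-0.0, -1.0, -2.2]
gripper_width: 0.049
```

```bash
python3 -m handwheel '[[0.5,-0.5,-8,0,0,0,150],[0.5,-0.5,-14,0,0,0,150],[0.5,-0.5,-20,0,0,0,150],[0.5,-0.5,-25,0,0,0,150],[0.5,-0.5,-30,0,0,0,150],[0.5,-0.5,-35,0,0,0,150]]'
```

```text
time_s: 13.55
ee_pos: [0.4559, -0.0716, 0.0645]
ee_rot: [1.211, 1.208, -1.21]
force: [0.2, 1.2, -1.8]
gripper_width: 0.0491
```

Below the bad-stop height (0.071) with no force; continuing to the base.

```bash
python3 -m handwheel '[[0,0,-7,0,0,0,150],[0,0,-14,0,0,0,150],[0,0,-18,0,0,0,150],[0,0,-21,0,0,0,150],[0,0,-23,0,0,0,150],[0,0,-23,0,0,0,150]]'
```

```text
time_s: 14.3
ee_pos: [0.456, -0.0716, 0.0436]
ee_rot: [1.21, 1.209, -1.211]
force: [-7.9, 3.0, 19.3]
gripper_width: 0.0491
```

```bash
python3 -m handwheel '[[0,0,50,0,0,0,150],[0,0,95,0,0,0,150],[10,50,100,0,0,0,150],[20,108,100,0,0,0,150],[32,166,100,0,0,0,150],[44,220,100,0,0,0,150],[55,270,100,0,0,0,150],[60,298,100,0,0,0,150]]'; python3 -m handwheel '[[2,8,0,0,0,0,150],[2,8,0,0,0,0,150]]'
python3 -c "
from h import *
look('w6')"
```

```text
time_s: 15.3
ee_pos: [0.5154, 0.2288, 0.1412]
ee_rot: [1.209, 1.21, -1.21]
force: [-0.7, -1.1, -3.1]
gripper_width: 0.0486
time_s: 15.55
ee_pos: [0.5173, 0.2341, 0.1411]
ee_rot: [1.209, 1.209, -1.211]
force: [0.2, -0.7, -2.8]
gripper_width: 0.0487
[0.5173 0.2341 0.1411] [ 1.209  1.209 -1.211] [ 0.2 -0.7 -2.8] 0.0487
top 395.9 291.2 21.8 22.7 [ 0.419  -0.2787]
top 405.1 222.4 20.7 22.1 [ 0.5644 -0.3063]
top 348.3 213.6 21.0 21.4 [ 0.5851 -0.1844]
top 428.6 166.5 18.9 20.2 [ 0.6873 -0.3651]
```

View pics/w6.png

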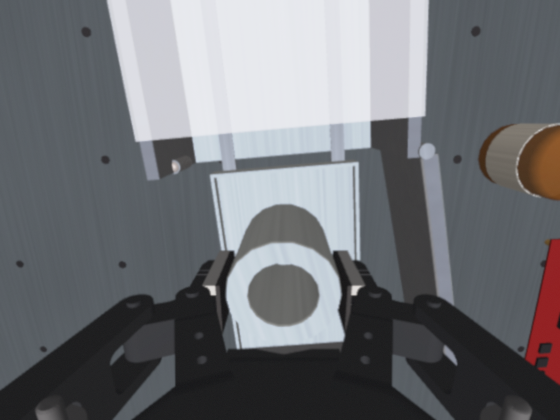

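View pics/w6t.png

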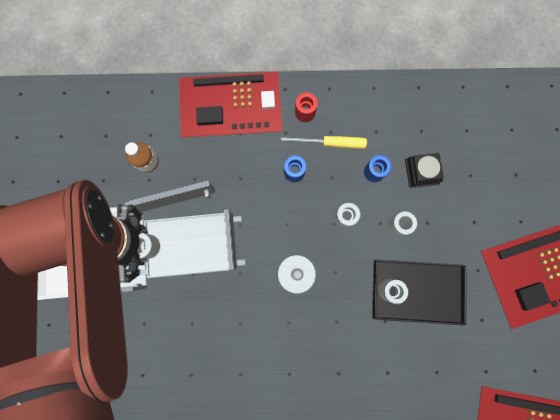

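```bash
python3 - <<'E'
from h import *
s=robot.sense();c=robot.camera("wrist");T=wristT(c,s)
P=plane(c,[(211,176),(358,163)],.024,T);print("sled back",P,np.hypot(*(P[1]-P[0])))
d=(P[1]-P[0]);d/=np.hypot(*d);n=np.array([d[1],-d[0]])
print("yaw",np.arctan2(d[1],d[0]),"slots",[(P.mean(0)+n*t).round(4) for t in(.035,.095,.155)])
P=plane(c,[(137,139),(425,117)],.095,T);print("roof front",P,P.mean(0),np.hypot(*(P[1]-P[0])))
d=(P[1]-P[0]);d/=np.hypot(*d);n=np.array([d[1],-d[0]]);print("doorway",P.mean(0)+n*.025,np.arctan2(d[1],d[0]))
print("hinge",plane(c,[(428,151)],.091,T))
E
```

```text
sled back [[0.45371683 0.25871264]
 [0.58035706 0.26971825]] 0.12711754033066347
yaw 0.08668670944820173 slots [array([0.5201, 0.2293]), array([0.5253, 0.1696]), array([0.5305, 0.1098])]
roof front [[0.42685665 0.29392405]
 [0.60163742 0.30648363]] [0.51424703 0.30020384] 0.17523145341345808
doorway [0.51603889 0.27526814] 0.07173575443713175
hinge [[0.60786362 0.28595526]]
```

```bash
python3 -m handwheel '[[2.5,-4,-30,0,0,0,150],[2.5,-4,-65,0,0,0,150],[2.5,-4,-85,0,0,0,150],[2.5,-4,-92,0,0,0,150],[2.5,-4,-95,0,0,0,150]]'; python3 -m handwheel '[[0,0,0,0,0,0,60],[0,0,0,0,0,0,60],[0,0,0,0,0,0,60],[0,0,10,0,0,0,60],[0,0,50,0,0,0,60],[0,0,100,0,0,0,60],[0,0,100,0,0,0,30]]'
python3 -c "
from h import *
look('w7')"
```

```text
time_s: 16.32
ee_pos: [0.5208, 0.2304, 0.0471]
ee_rot: [1.211, 1.208, -1.21]
force: [0.3, 0.0, -1.0]
gripper_width: 0.0489
time_s: 17.2
ee_pos: [0.5239, 0.2315, 0.1529]
ee_rot: [1.218, 1.203, -1.202]
force: [0.2, -0.0, 0.7]
gripper_width: 0.0755
[0.5239 0.2315 0.1529] [ 1.218  1.203 -1.202] [ 0.2 -0.   0.7] 0.0755
top 395.9 291.2 21.7 22.7 [ 0.419  -0.2788]
top 405.1 222.4 20.7 22.0 [ 0.5643 -0.3063]
top 348.3 213.6 21.0 21.4 [ 0.5851 -0.1844]
top 428.5 166.5 18.9 20.0 [ 0.6874 -0.3647]
```

View pics/w7.png

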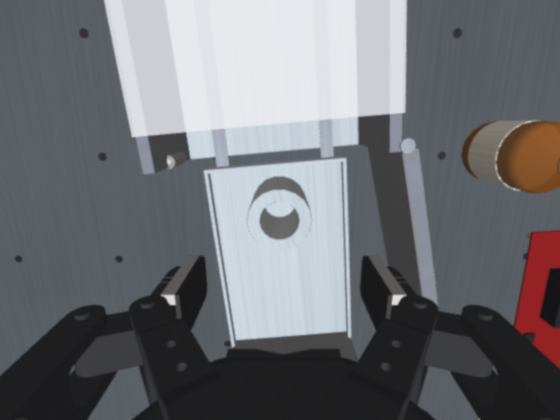

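```bash
python3 -m handwheel '[[8,-55,0,0,0,0,0],[16,-115,0,0,0,0,0],[25,-175,0,0,0,0,0],[34,-235,0,0,0,0,0],[43,-295,0,0,0,0,0],[51,-350,0,0,0,0,0],[58,-395,0,0,0,0,0],[61,-416,0,0,0,0,0]]'; python3 -m handwheel '[[0,0,0,0,0,0,0]]'
python3 -c "
from h import *
look('w8')"
```

```text
time_s: 18.3
ee_pos: [0.5801, -0.1875, 0.1449]
ee_rot: [1.212, 1.21, -1.214]
force: [1.1, 1.0, -0.0]
gripper_width: 0.0854
time_s: 18.42
ee_pos: [0.5804, -0.1861, 0.1453]
ee_rot: [1.212, 1.21, -1.213]
force: [-0.3, 0.7, -0.2]
gripper_width: 0.0853
[ 0.5804 -0.1861  0.1453] [ 1.212  1.21  -1.213] [-0.3  0.7 -0.2] 0.0853
266.8 340.7 33.3 49.7 [ 0.5642 -0.3025]
93.0 304.5 16.9 40.8 [ 0.414  -0.2662]
289.9 214.2 58.7 61.3 [ 0.5844 -0.1848]
95.5 54.9 20.8 24.5 [ 0.4503 -0.07  ]
top 404.8 222.8 19.8 21.5 [ 0.5636 -0.3056]
```

View pics/w8.png

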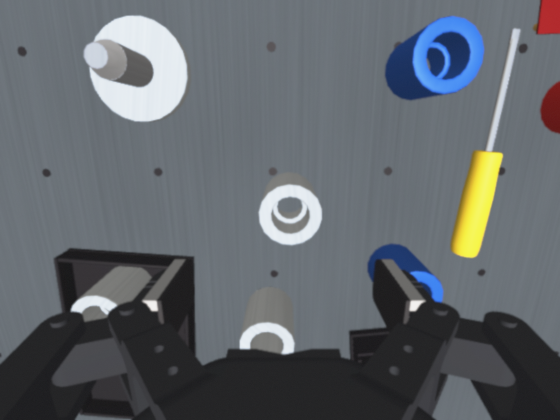

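```bash
python3 -m handwheel '[[4,1.5,-40,0,0,0,0],[4,1.5,-85,0,0,0,0],[4,1.5,-109,0,0,0,0],[4,1.5,-116,0,0,0,0],[4,1.5,-116,0,0,0,0]]' 60;  python3 -m handwheel '[[0,0,0,0,0,0,150],[0,0,0,0,0,0,150],[0,0,0,0,0,0,150],[0,0,0,0,0,0,150],[0,0,0,0,0,0,150],[0,0,0,0,0,0,150]]' 60
```

```text
time_s: 19.15
ee_pos: [0.5854, -0.183, 0.0309]
ee_rot: [1.21, 1.209, -1.21]
force: [-0.1, -0.1, 0.8]
gripper_width: 0.0855
time_s: 19.9
ee_pos: [0.5863, -0.1846, 0.0326]
ee_rot: [1.211, 1.206, -1.209]
force: [-1.3, 1.6, 6.0]
gripper_width: 0.0485
```

```bash
python3 -m handwheel '[[0,0,50,0,0,0,150],[0,0,100,0,0,0,150],[-40,35,100,0,0,0,150],[-80,70,100,0,0,0,150],[-112,98,100,0,0,0,150],[-130,113,100,0,0,0,150],[-130,113,100,0,0,0,150],[-130,113,75,0,0,0,150]]'; python3 -m handwheel '[[0,0,-6,0,0,0,150]]'
```

```text
time_s: 20.9
ee_pos: [0.4581, -0.0723, 0.108]
ee_rot: [1.212, 1.202, -1.207]
force: [0.6, -0.0, -3.1]
gripper_width: 0.0487
time_s: 21.02
ee_pos: [0.4548, -0.0714, 0.0986]
ee_rot: [1.21, 1.21, -1.212]
force: [-0.4, 0.7, -2.4]
gripper_width: 0.0481
```

```bash
python3 -m handwheel '[[0.5,0,-8,0,0,0,150],[0.5,0,-14,0,0,0,150],[0.5,0,-20,0,0,0,150],[0.5,0,-25,0,0,0,150],[0.5,0,-28,0,0,0,150],[0.5,0,-30,0,0,0,150]]'
```

```text
time_s: 21.78
ee_pos: [0.457, -0.0712, 0.0704]
ee_rot: [1.212, 1.206, -1.209]
force: [2.4, 1.9, 3.7]
gripper_width: 0.0492
```

```bash
python3 -m handwheel '[[0,0,-2,0,0,0,150],[0,0,-3,0,0,0,150],[0,0,-3,0,0,0,150]]'
```

```text
time_s: 22.15
ee_pos: [0.4574, -0.0712, 0.0692]
ee_rot: [1.212, 1.206, -1.209]
force: [-3.5, 3.6, 15.6]
gripper_width: 0.0485
```

```bash
python3 -m handwheel '[[0,0,-3,0,0,0,150],[0,0,-3,0,0,0,150],[0,0,-3,0,0,0,150]]'
```

```text
time_s: 22.52
ee_pos: [0.4576, -0.0712, 0.0685]
ee_rot: [1.211, 1.206, -1.209]
force: [-11.9, 6.0, 38.0]
gripper_width: 0.0485
```

```bash
python3 -m handwheel '[[0,0,30,0,0,0,150],[0,0,65,0,0,0,150],[-8,-50,70,0,0,0,150],[-18,-108,70,0,0,0,150],[-27,-166,70,0,0,0,150],[-36,-220,70,0,0,0,150],[-43,-260,70,0,0,0,150],[-46,-273,70,0,0,0,150]]';python3 -m handwheel '[[0,0,0,0,0,0,150]]'
python3 -c "
from h import *
look('w9')"
```

```text
time_s: 23.52
ee_pos: [0.4084, -0.346, 0.1331]
ee_rot: [1.212, 1.208, -1.213]
force: [-0.6, 1.1, -2.3]
gripper_width: 0.0484
time_s: 23.65
ee_pos: [0.409, -0.3439, 0.133]
ee_rot: [1.212, 1.209, -1.212]
force: [0.3, 1.0, -2.1]
gripper_width: 0.0483
[ 0.409  -0.3439  0.133 ] [ 1.212  1.209 -1.212] [ 0.3  1.  -2.1] 0.0483
499.6 171.1 60.0 72.1 [ 0.563 -0.307]
298.0 129.7 71.2 73.6 [ 0.4181 -0.2787]
top 396.0 291.3 21.6 22.4 [ 0.4187 -0.2788]
top 405.2 222.5 20.6 21.4 [ 0.5641 -0.3064]
```

View pics/w9.png

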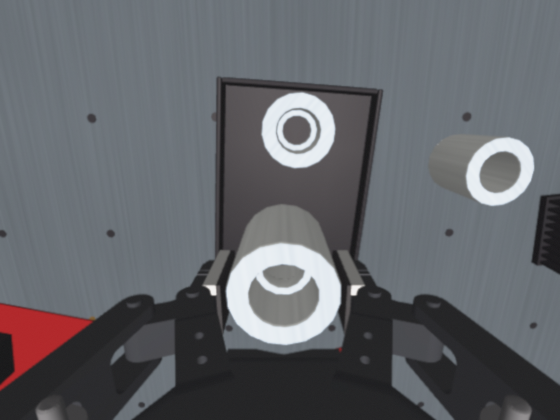

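```bash
python3 -m handwheel '[[3,0,-40,0,0,0,150],[3,0,-75,0,0,0,150],[3,0,-90,0,0,0,150],[3,0,-97,0,0,0,150],[3,0,-99,0,0,0,150]]'; python3 -m handwheel '[[0,0,0,0,0,0,60],[0,0,0,0,0,0,60],[0,0,0,0,0,0,60],[0,0,10,0,0,0,60],[0,0,50,0,0,0,60],[0,0,105,0,0,0,60],[0,0,115,0,0,0,30]]'
python3 -c "
from h import *
look('w10')"
```

```text
time_s: 24.38
ee_pos: [0.4132, -0.3437, 0.0366]
ee_rot: [1.21, 1.209, -1.21]
force: [-7.1, 8.7, 17.7]
gripper_width: 0.0486
time_s: 25.25
ee_pos: [0.4149, -0.3465, 0.1552]
ee_rot: [1.209, 1.199, -1.209]
force: [1.2, -0.7, 0.0]
gripper_width: 0.0754
[ 0.4149 -0.3465  0.1552] [ 1.209  1.199 -1.209] [ 1.2 -0.7  0. ] 0.0754
280.3 209.9 59.2 61.4 [ 0.412  -0.3453]
472.5 162.7 57.4 67.2 [ 0.563  -0.3071]
288.0 124.6 66.4 68.8 [ 0.418  -0.2787]
top 427.5 293.9 21.5 22.3 [ 0.4126 -0.345 ]
top 396.0 291.3 21.7 22.4 [ 0.4188 -0.2789]
top 405.2 222.5 20.6 21.5 [ 0.5642 -0.3064]
```

View pics/w10.png

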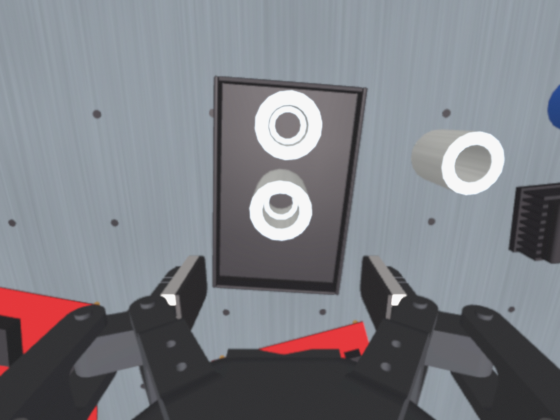

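```bash
python3 -m handwheel '[[55,15,-5,0,0,0,0],[105,28,-5,0,0,0,0],[140,38,-5,0,0,0,0],[149,40,-5,0,0,0,0],[149,40,-5,0,0,0,0]]'
python3 -c "
from h import *
look('w11')"
```

```text
time_s: 25.98
ee_pos: [0.5609, -0.3035, 0.1429]
ee_rot: [1.21, 1.212, -1.211]
force: [-0.0, 0.2, 0.5]
gripper_width: 0.0853
[ 0.5609 -0.3035  0.1429] [ 1.21   1.212 -1.211] [-0.   0.2  0.5] 0.0853
438.1 279.6 36.3 49.7 [ 0.6877 -0.3579]
101.2 266.3 51.7 62.7 [ 0.4099 -0.3463]
288.4 221.1 60.2 63.1 [ 0.5636 -0.307 ]
94.4 186.4 58.9 69.2 [ 0.416  -0.2794]
top 405.2 222.5 20.8 21.7 [ 0.5643 -0.3064]
```

View pics/w11.png

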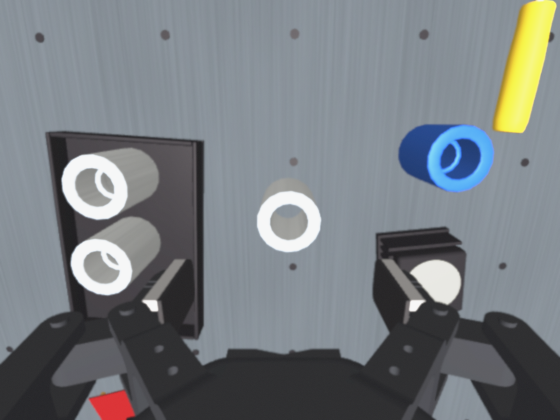

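```bash
python3 -m handwheel '[[3,-3.5,-40,0,0,0,40],[3,-3.5,-85,0,0,0,40],[3,-3.5,-107,0,0,0,40],[3,-3.5,-113,0,0,0,40],[3,-3.5,-113,0,0,0,40]]' 60;  python3 -m handwheel '[[0,0,0,0,0,0,150],[0,0,0,0,0,0,150],[0,0,0,0,0,0,150],[0,0,0,0,0,0,150],[0,0,0,0,0,0,150],[0,0,0,0,0,0,150]]' 60
```

```text
time_s: 26.7
ee_pos: [0.5651, -0.3082, 0.0327]
ee_rot: [1.211, 1.207, -1.211]
force: [1.1, -0.1, -0.4]
gripper_width: 0.072
time_s: 27.45
ee_pos: [0.5662, -0.3087, 0.0342]
ee_rot: [1.21, 1.204, -1.209]
force: [-0.4, 0.2, 6.2]
gripper_width: 0.048
```

```bash
python3 -m handwheel '[[0,0,50,0,0,0,150],[0,0,100,0,0,0,150],[-24,55,100,0,0,0,150],[-50,110,100,0,0,0,150],[-76,165,100,0,0,0,150],[-96,210,100,0,0,0,150],[-109,235,100,0,0,0,150],[-109,235,100,0,0,0,150]]'; python3 -m handwheel '[[0,0,-20,0,0,0,150],[0,0,-33,0,0,0,150],[0,0,-33,0,0,0,150]]'
```

```text
time_s: 28.45
ee_pos: [0.4547, -0.0708, 0.1317]
ee_rot: [1.209, 1.21, -1.209]
force: [0.2, -0.5, -2.5]
gripper_width: 0.0482
time_s: 28.82
ee_pos: [0.4548, -0.0728, 0.0975]
ee_rot: [1.211, 1.21, -1.213]
force: [-1.2, 0.2, -1.7]
gripper_width: 0.0483
```

```bash
python3 -m handwheel '[[1,0,-6,0,0,0,150],[1,0,-12,0,0,0,150],[1,0,-18,0,0,0,150],[1,0,-24,0,0,0,150],[1,0,-30,0,0,0,150],[1,0,-35,0,0,0,150]]'
```

```text
time_s: 29.58
ee_pos: [0.4565, -0.0725, 0.0632]
ee_rot: [1.211, 1.209, -1.211]
force: [0.3, 0.1, -3.2]
gripper_width: 0.048
```

Past the bad-stop height (0.073) without force.

```bash
python3 -m handwheel '[[0,0,-6,0,0,0,150],[0,0,-12,0,0,0,150],[0,0,-15,0,0,0,150],[0,0,-18,0,0,0,150],[0,0,-20,0,0,0,150],[0,0,-20,0,0,0,150]]'
```

```text
time_s: 30.32
ee_pos: [0.4568, -0.0726, 0.0461]
ee_rot: [1.21, 1.209, -1.211]
force: [-12.4, 4.0, 23.6]
gripper_width: 0.0481
```

```bash
python3 -m handwheel '[[0,0,50,0,0,0,150],[0,0,100,0,0,0,150],[12,45,105,0,0,0,150],[28,100,105,0,0,0,150],[44,155,105,0,0,0,150],[58,205,105,0,0,0,150],[68,240,105,0,0,0,150],[68,240,105,0,0,0,150]]'
python3 -c "
from h import *
look('w12')"
```

```text
time_s: 31.32
ee_pos: [0.5249, 0.1698, 0.1485]
ee_rot: [1.209, 1.21, -1.208]
force: [-0.0, 0.0, -2.0]
gripper_width: 0.048
[0.5249 0.1698 0.1485] [ 1.209  1.21  -1.208] [-0.  0. -2.] 0.048
top 427.4 293.7 21.7 22.8 [ 0.4129 -0.3448]
top 396.0 291.2 21.9 22.6 [ 0.4189 -0.2788]
top 428.7 166.5 19.1 20.5 [ 0.6874 -0.3652]
```

View pics/w12.png

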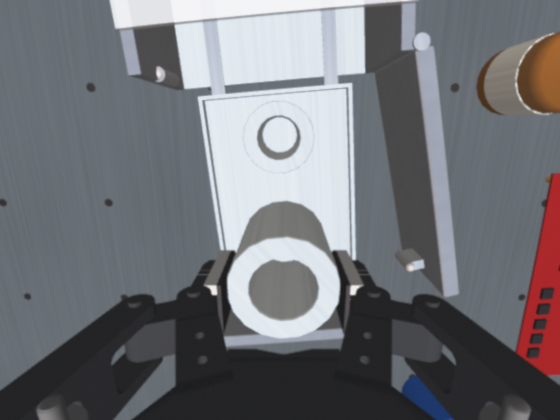

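```bash
python3 -m handwheel '[[0,-4,-30,0,0,0,150],[0,-4,-65,0,0,0,150],[0,-4,-88,0,0,0,150],[0,-4,-97,0,0,0,150],[0,-4,-100,0,0,0,150]]'; python3 -m handwheel '[[0,0,0,0,0,0,60],[0,0,0,0,0,0,60],[0,0,0,0,0,0,60],[0,0,10,0,0,0,60],[0,0,50,0,0,0,60],[0,0,105,0,0,0,60],[0,0,105,0,0,0,30]]'
python3 -c "
from h import *
look('w13')"
```

```text
time_s: 32.05
ee_pos: [0.5248, 0.1627, 0.0487]
ee_rot: [1.211, 1.208, -1.212]
force: [0.6, -0.1, -2.4]
gripper_width: 0.048
time_s: 32.92
ee_pos: [0.5287, 0.1642, 0.1603]
ee_rot: [1.217, 1.201, -1.201]
force: [0.5, -0.6, -0.2]
gripper_width: 0.0752
[0.5287 0.1642 0.1603] [ 1.217  1.201 -1.201] [ 0.5 -0.6 -0.2] 0.0752
top 427.4 293.7 21.9 22.8 [ 0.4129 -0.3449]
top 396.0 291.2 21.9 22.6 [ 0.4189 -0.2788]
top 428.7 166.5 19.1 20.4 [ 0.6874 -0.3652]
```

View pics/w13.png

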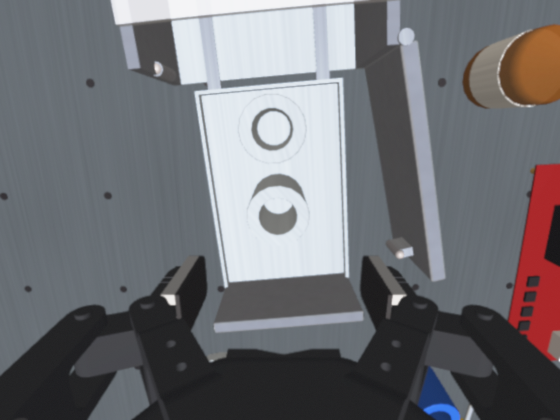

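```bash
python3 -m handwheel '[[2,-45,0,0,0,0.08,255],[4,-100,0,0,0,0.08,255],[6,-135,0,0,0,0.08,255],[6,-139,-40,0,0,0.08,255],[6,-139,-90,0,0,0.08,255],[6,-139,-105,0,0,0.08,255],[6,-139,-105,0,0,0.08,255]]'
python3 -c "
from h import *
look('w14')
cs=robot.camera('scene');cv2.imwrite('pics/s14.png',cv2.resize(cs['img'][60:230,220:480,::-1],None,fx=3,fy=3))"
```

```text
time_s: 33.9
ee_pos: [0.5293, 0.0247, 0.0473]
ee_rot: [1.15, 1.248, -1.154]
force: [0.5, 0.4, 0.4]
gripper_width: -0.0
[0.5293 0.0247 0.0473] [ 1.15   1.248 -1.154] [0.5 0.4 0.4] -0.0
top 427.5 293.7 21.6 22.8 [ 0.4129 -0.3449]
top 395.9 291.2 21.8 22.5 [ 0.4189 -0.2788]
```

View pics/w14.png

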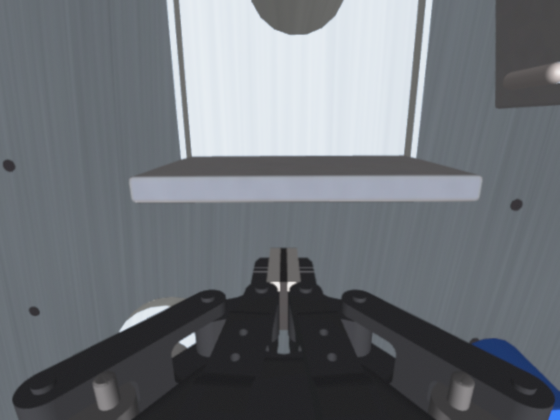

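View pics/s14.png

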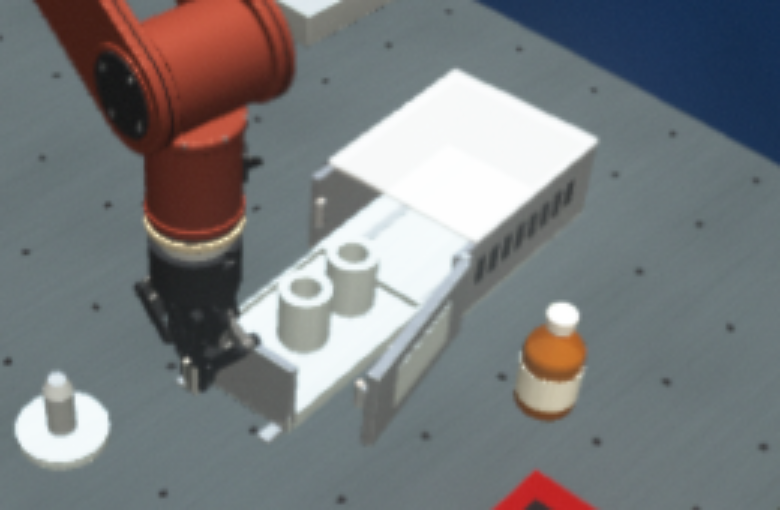

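```bash
python3 -m handwheel '[[7,0,8,0,0,0,255],[7,3,8,0,0,0,255],[6,6,8,0,0,0,255],[6,10,8,0,0,0,255],[6,14,8,0,0,0,255],[6,18,8,0,0,0,255],[5,22,8,0,0,0,255],[5,26,8,0,0,0,255]]'
```

```text
time_s: 35.05
ee_pos: [0.5355, 0.0507, 0.0566]
ee_rot: [1.151, 1.245, -1.152]
force: [-0.9, -0.4, 0.1]
gripper_width: 0.0001
```

```bash
python3 -m handwheel '[[0,5,0,0,0,0,255],[-1,10,0,0,0,0,255],[-1,16,0,0,0,0,255],[-2,22,0,0,0,0,255],[-2,28,0,0,0,0,255],[-3,34,0,0,0,0,255],[-3,40,0,0,0,0,255],[-4,46,0,0,0,0,255]]'
```

```text
time_s: 36.05
ee_pos: [0.532, 0.0968, 0.0568]
ee_rot: [1.152, 1.245, -1.151]
force: [3.0, -3.4, -0.9]
gripper_width: -0.0001
```

```bash
python3 -m handwheel '[[-1,8,0,0,0,0,255],[-1,17,0,0,0,0,255],[-2,27,0,0,0,0,255],[-3,37,0,0,0,0,255],[-4,47,0,0,0,0,255],[-5,57,0,0,0,0,255],[-5,67,0,0,0,0,255],[-6,76,0,0,0,0,255]]'
python3 -c "
from h import *
look('w15')
cs=robot.camera('scene');cv2.imwrite('pics/s15.png',cv2.resize(cs['img'][60:230,220:480,::-1],None,fx=3,fy=3))"
```

```text
time_s: 37.05
ee_pos: [0.5254, 0.1731, 0.0566]
ee_rot: [1.151, 1.245, -1.152]
force: [1.1, -4.0, 1.7]
gripper_width: 0.0
[0.5254 0.1731 0.0566] [ 1.151  1.245 -1.152] [ 1.1 -4.   1.7] 0.0
top 427.4 293.7 22.0 22.8 [ 0.4128 -0.3448]
top 395.9 291.2 21.8 22.9 [ 0.4189 -0.2788]
top 428.6 166.5 19.1 20.7 [ 0.6874 -0.365 ]
```

View pics/s15.png

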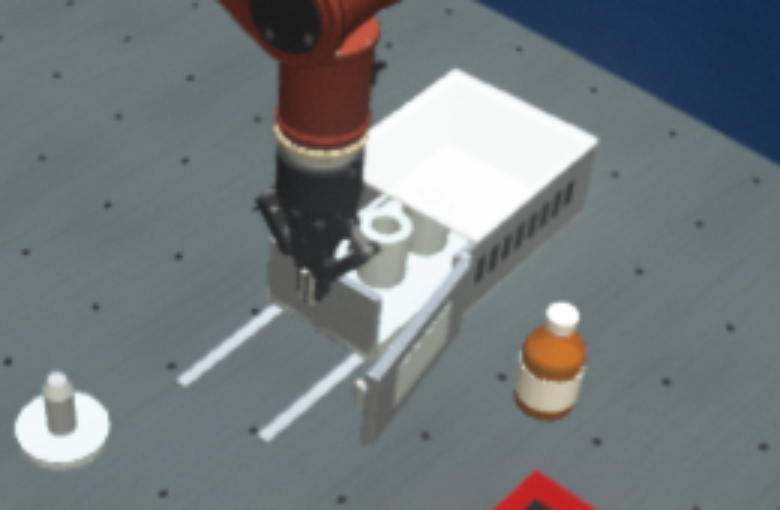

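View pics/w15.png

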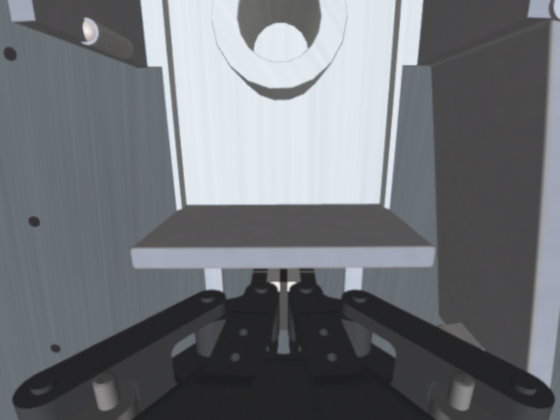

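```bash
python3 -m handwheel '[[-1,8,0,0,0,0,255],[-1,17,0,0,0,0,255],[-2,27,0,0,0,0,255],[-3,37,0,0,0,0,255],[-4,47,0,0,0,0,255],[-5,57,0,0,0,0,255],[-5,67,0,0,0,0,255],[-6,74,0,0,0,0,255]]'
```

```text
time_s: 38.2
ee_pos: [0.5198, 0.2472, 0.0567]
ee_rot: [1.152, 1.245, -1.151]
force: [-0.1, -3.0, -3.1]
gripper_width: -0.0002
```

```bash
python3 -m handwheel '[[0,5,0,0,0,0,255],[-1,10,0,0,0,0,255],[-1,15,0,0,0,0,255],[-1.5,19,0,0,0,0,255],[-2,22,0,0,0,0,255],[-2,25,0,0,0,0,255]]'
```

```text
time_s: 38.95
ee_pos: [0.5178, 0.2716, 0.0568]
ee_rot: [1.152, 1.245, -1.151]
force: [0.2, -2.9, -0.1]
gripper_width: -0.0001
```

```bash
python3 -m handwheel '[[0,2,0,0,0,0,255],[0,4,0,0,0,0,255],[0,6,0,0,0,0,255],[0,8,0,0,0,0,255]]'; python3 -c "
from h import *
look('w16')"
```

```text
time_s: 39.45
ee_pos: [0.5175, 0.2774, 0.0567]
ee_rot: [1.147, 1.243, -1.154]
force: [-3.5, -16.9, 6.5]
gripper_width: -0.0002
[0.5175 0.2774 0.0567] [ 1.147  1.243 -1.154] [ -3.5 -16.9   6.5] -0.0002
top 427.4 293.7 21.9 22.8 [ 0.4129 -0.3449]
top 395.9 291.2 21.9 22.7 [ 0.419  -0.2788]
top 428.7 166.5 19.1 20.6 [ 0.6874 -0.3651]
```

View pics/w16.png

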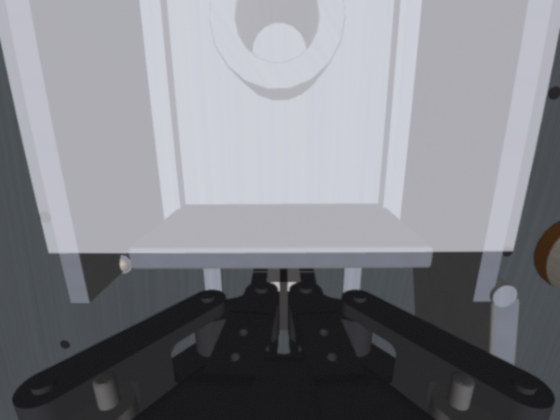

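```bash
python3 -m handwheel '[[0,2,0,0,0,0,255],[0,4,0,0,0,0,255],[0,4,0,0,0,0,255]]'; python3 -m handwheel '[[0,-10,0,0,0,0,255],[2,-50,0,0,0,0,255],[4,-100,10,0,0,0,255],[6,-140,70,0,0,0,255],[6,-140,130,0,0,0,255],[6,-140,130,0,0,0,255]]'; python3 -c "
from h import *
look('w17')
cs=robot.camera('scene');cv2.imwrite('pics/s17.png',cv2.resize(cs['img'][60:230,220:480,::-1],None,fx=3,fy=3))"
```

```text
time_s: 39.92
ee_pos: [0.5174, 0.2774, 0.0568]
ee_rot: [1.142, 1.24, -1.159]
force: [-4.3, -27.5, 11.0]
gripper_width: -0.0001
time_s: 40.67
ee_pos: [0.5282, 0.1439, 0.1935]
ee_rot: [1.16, 1.237, -1.142]
force: [0.2, 0.3, -0.6]
gripper_width: 0.0
[0.5282 0.1439 0.1935] [ 1.16   1.237 -1.142] [ 0.2  0.3 -0.6] 0.0
540.8 333.8 22.4 35.3 [0.826  0.0135]
top 427.4 293.7 21.9 22.8 [ 0.4129 -0.3449]
top 395.9 291.2 21.8 22.8 [ 0.4189 -0.2788]
top 428.6 166.5 19.1 20.7 [ 0.6874 -0.365 ]
```

View pics/s17.png

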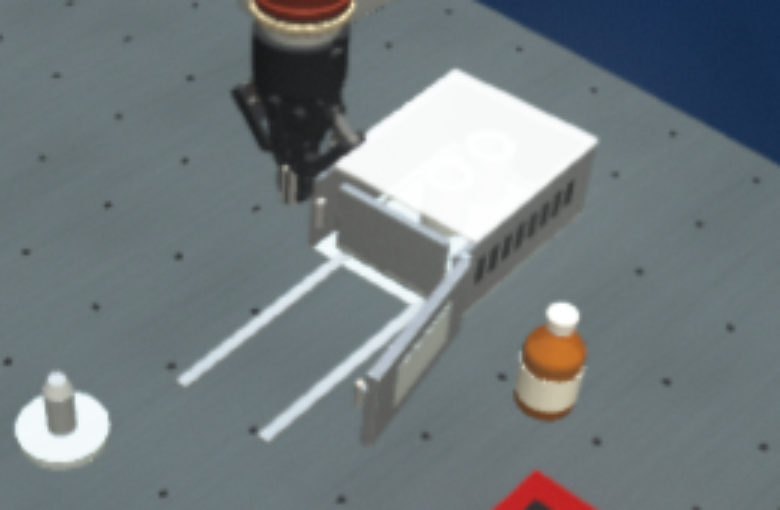

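View pics/w17.png

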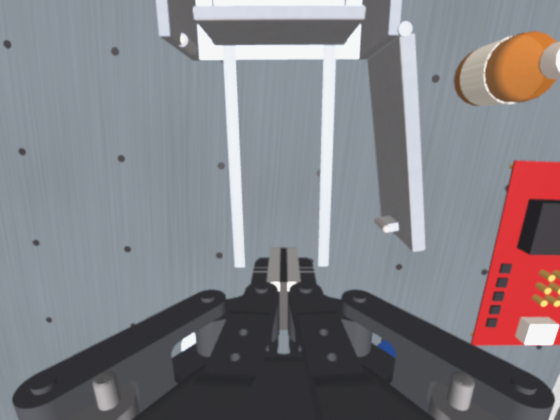

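View pics/w17t.png

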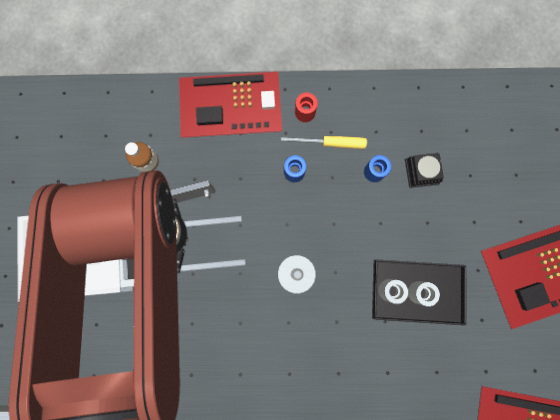

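```bash
cat >> h.py <<'E'
H=np.array([.604,.283]);YAW=.08
def doorpt(a,d=.13,off=.012):
    t=a+YAW
    u=np.array([-np.cos(t),-np.sin(t)]);n=np.array([np.sin(t),-np.cos(t)])
    return H+d*u+off*n
E
python3 - <<'E'
from h import *
s=robot.sense();c=robot.camera("wrist");T=wristT(c,s)
P=plane(c,[(405,29),(402,40),(412,250),(425,247),(413,35),(404,60),(415,60)],.091,T);print(P)
for i in (2,3):
    d=P[i]-H;print(np.hypot(*d),np.arctan2(-d[1],-d[0])-YAW)
for t in ("flask","heatsink"):
  ct=robot.camera("top")
  for m in robot.masks_of(t,ct)[:3]: print(t,m["score"],m["centre"],plane(ct,[m["centre"]],.05))
for a in np.arange(1.8,-.06,-.2): print(round(a,2),doorpt(a,.13,.012+.011).round(4),"clear",doorpt(a,.13,.05).round(3))
E
```

```text
[[0.59814979 0.28467971]
 [0.59725441 0.27747371]
 [0.6354606  0.11824511]
 [0.64610102 0.12182894]
 [0.60454037 0.28138921]
 [0.60101743 0.2645814 ]
 [0.60901983 0.26529889]]
0.16773176255032327 1.6794788157031577
0.16657912909820172 1.746306288044833
flask 0.83 [139.9, 154.5] [[0.72711483 0.27808688]]
heatsink 0.65 [424.9, 170.6] [[ 0.68099271 -0.36047897]]
heatsink 0.2 [343.4, 141.2] [[ 0.75129241 -0.18134422]]
1.8 [0.6655 0.1662] clear [0.691 0.174]
1.6 [0.641  0.1563] clear [0.668 0.159]
1.4 [0.6151 0.1515] clear [0.642 0.149]
1.2 [0.5888 0.1519] clear [0.615 0.144]
1.0 [0.563  0.1575] clear [0.587 0.145]
0.8 [0.5389 0.1681] clear [0.56  0.151]
0.6 [0.5174 0.1834] clear [0.534 0.162]
0.4 [0.4993 0.2026] clear [0.512 0.179]
0.2 [0.4854 0.225 ] clear [0.493 0.199]
0.0 [0.4763 0.2497] clear [0.478 0.223]
```

```bash
python3 -m handwheel '[[20,0,0,0,0,0.18,255],[40,0,0,0,0,0.36,255],[60,4,0,0,0,0.54,255],[80,8,0,0,0,0.72,255],[100,10,0,0,0,0.9,255],[120,12,0,0,0,1.08,255],[140,14,0,0,0,1.26,255],[165,16,0,0,0,1.44,255]]'; python3 -m handwheel '[[2,0,0,0,0,0.16,255],[2,0,0,0,0,0.24,255],[2,0,-40,0,0,0.24,255]]'; python3 -c "
from h import *
look('w18')
s=robot.sense();M=R.from_rotvec(s['ee_rot']).as_matrix();print(np.arctan2(M[1,1],M[0,1]),s['joints'].round(2))"
```

```text
time_s: 42.08
ee_pos: [0.6887, 0.1598, 0.1852]
ee_rot: [0.036, 1.573, -0.037]
force: [0.2, 0.4, 0.5]
gripper_width: -0.0
time_s: 42.45
ee_pos: [0.6934, 0.16, 0.1494]
ee_rot: [-0.148, 1.559, 0.148]
force: [-0.1, 0.4, -0.3]
gripper_width: -0.0
[0.6934 0.16   0.1494] [-0.148  1.559  0.148] [-0.1  0.4 -0.3] -0.0
19.2 368.0 30.2 58.0 [ 0.8934 -0.0616]
90.3 327.8 30.9 34.9 [0.8315 0.008 ]
438.6 306.2 31.2 38.2 [0.75   0.3101]
top 427.4 293.7 22.0 22.8 [ 0.4128 -0.3449]
top 395.9 291.2 21.8 22.9 [ 0.4189 -0.2788]
top 428.5 166.5 19.1 21.0 [ 0.6874 -0.3647]
1.758186896044791 [ 0.12  0.49  1.36  0.    1.3  -1.64]
```

View pics/w18.png

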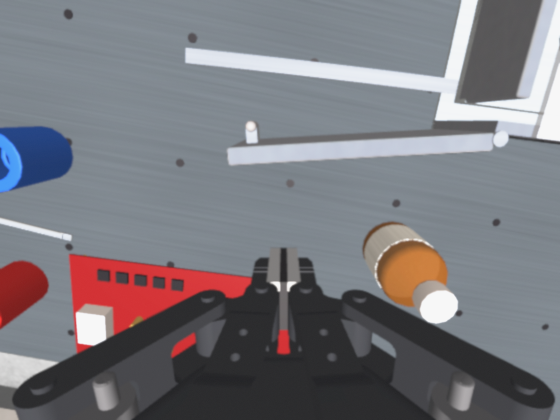

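```bash
python3 -m handwheel '[[-6,-4,-40,0,0,0,255],[-6,-4,-80,0,0,0,255],[-6,-4,-91,0,0,0,255],[-6,-4,-91,0,0,0,255]]'; python3 -c "
from h import *
look('w19')"
```

```text
time_s: 43.05
ee_pos: [0.6845, 0.1555, 0.0556]
ee_rot: [-0.147, 1.567, 0.147]
force: [1.0, -0.2, -0.1]
gripper_width: 0.0001
[0.6845 0.1555 0.0556] [-0.147  1.567  0.147] [ 1.  -0.2 -0.1] 0.0001
236.3 162.8 17.3 37.3 [0.6353 0.1246]
top 427.4 293.7 22.0 22.9 [ 0.4129 -0.3448]
top 395.9 291.2 21.8 22.9 [ 0.4189 -0.2788]
top 428.5 166.4 19.1 21.0 [ 0.6875 -0.3647]
```

View pics/w19.png

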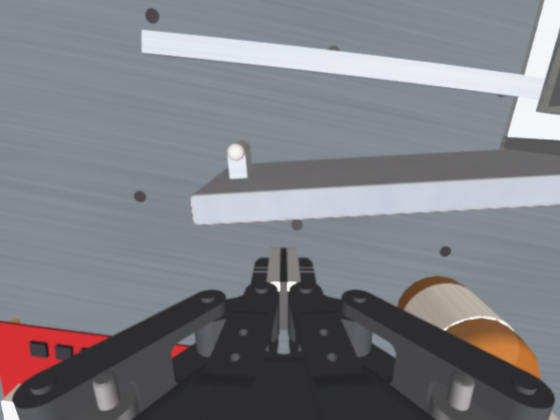

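```bash
python3 - <<'E'
from h import *
p=np.array([.6845,.1555])
for a in np.arange(1.68,0.0,-.13): print(round(a,2),((doorpt(a,.13,.021)-p)*1000).round(1),round(a+.08-1.758,2))
E
```

```text
1.68 [-35.4   3.8] 0.0
1.55 [-51.8  -1. ] -0.13
1.42 [-68.7  -3.7] -0.26
1.29 [-85.9  -4.1] -0.39
1.16 [-102.9   -2.3] -0.52
1.03 [-119.5    1.7] -0.65
0.9 [-135.5    7.8] -0.78
0.77 [-150.5   16. ] -0.91
0.64 [-164.4   26. ] -1.04
0.51 [-176.8   37.7] -1.17
0.38 [-187.7   51. ] -1.3
0.25 [-196.7   65.5] -1.43
0.12 [-203.7   81.1] -1.56
```

```bash
python3 -m handwheel '[[-18,2,0,0,0,0,255],[-35,3,0,0,0,0,255],[-43,1,0,0,0,-0.07,255],[-52,-1,0,0,0,-0.13,255],[-60,-3,0,0,0,-0.2,255],[-69,-4,0,0,0,-0.26,255],[-77,-4,0,0,0,-0.33,255],[-86,-4,0,0,0,-0.39,255]]'; python3 -c "
from h import *
look('w20')"
```

```text
time_s: 44.15
ee_pos: [0.6006, 0.1516, 0.0586]
ee_rot: [0.162, 1.56, -0.16]
force: [-0.3, 0.6, -0.4]
gripper_width: 0.0002
[0.6006 0.1516 0.0586] [ 0.162  1.56  -0.16 ] [-0.3  0.6 -0.4] 0.0002
166.8 227.1 17.1 77.6 [0.567 0.1  ]
217.3 208.7 16.0 32.5 [0.5629 0.1267]
top 427.4 293.7 22.0 22.8 [ 0.4128 -0.3448]
top 395.9 291.2 21.8 22.9 [ 0.4189 -0.2788]
top 428.5 166.5 19.1 21.0 [ 0.6874 -0.3647]
```

View pics/w20.png

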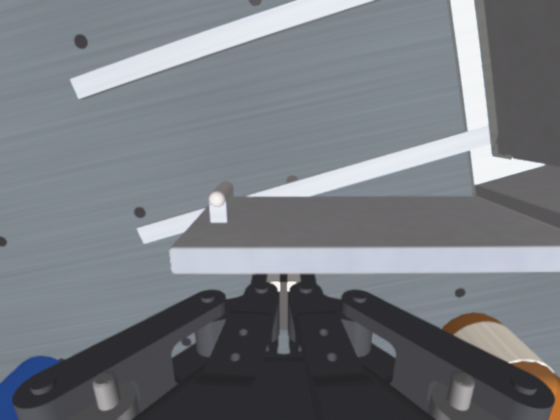

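```bash
python3 -m handwheel '[[-8,1,0,0,0,-0.07,255],[-17,2,0,0,0,-0.13,255],[-25,4,0,0,0,-0.2,255],[-34,6,0,0,0,-0.26,255],[-42,9,0,0,0,-0.33,255],[-50,12,0,0,0,-0.39,255],[-57,16,0,0,0,-0.46,255],[-65,20,0,0,0,-0.52,255]]'; python3 -m handwheel '[[-7,5,0,0,0,-0.07,255],[-14,10,0,0,0,-0.13,255],[-20,16,0,0,0,-0.2,255],[-26,22,0,0,0,-0.26,255],[-32,28,0,0,0,-0.33,255],[-37,35,0,0,0,-0.39,255]]'; python3 -c "
from h import *
look('w21')"
```

```text
time_s: 45.25
ee_pos: [0.5353, 0.1717, 0.0575]
ee_rot: [0.567, 1.493, -0.564]
force: [0.5, -0.7, -0.4]
gripper_width: -0.0001
time_s: 46.0
ee_pos: [0.4981, 0.2068, 0.0574]
ee_rot: [0.867, 1.389, -0.864]
force: [0.0, -1.2, -0.1]
gripper_width: 0.0003
[0.4981 0.2068 0.0574] [ 0.867  1.389 -0.864] [ 0.  -1.2 -0.1] 0.0003
455.3 178.6 19.0 37.7 [0.5486 0.2826]
top 427.4 293.7 21.9 22.8 [ 0.4129 -0.3449]
top 395.9 291.2 21.8 22.8 [ 0.4189 -0.2788]
top 428.6 166.5 19.1 20.7 [ 0.6874 -0.365 ]
```

View pics/w21.png

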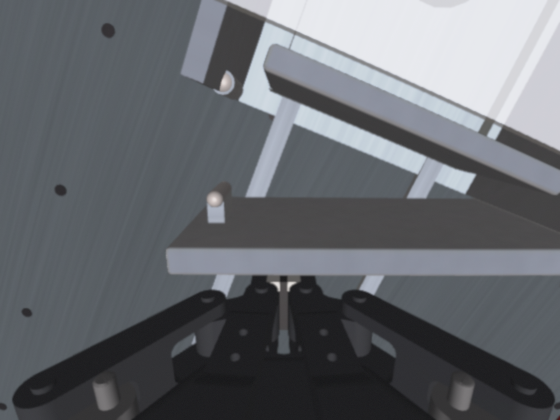

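```bash
python3 -m handwheel '[[-5,7,0,0,0,-0.07,255],[-9,15,0,0,0,-0.13,255],[-13,22,0,0,0,-0.2,255],[-16,29,0,0,0,-0.26,255],[-17,33,0,0,0,-0.28,255],[-18,36,0,0,0,-0.3,255]]'
```

```text
time_s: 46.85
ee_pos: [0.48, 0.2409, 0.0567]
ee_rot: [1.089, 1.277, -1.091]
force: [-0.5, -6.4, 4.1]
gripper_width: -0.0001
```

```bash
python3 -m handwheel '[[-1,3,0,0,0,-0.02,255],[-1,6,0,0,0,-0.04,255],[-2,9,0,0,0,-0.06,255],[-2,11,0,0,0,-0.08,255]]'
```

```text
time_s: 47.35
ee_pos: [0.4775, 0.2501, 0.056]
ee_rot: [1.146, 1.24, -1.154]
force: [0.6, -23.8, 8.7]
gripper_width: 0.0003
```

```bash
python3 -m handwheel '[[0,2,0,0,0,0,255],[0,2,0,0,0,0,255],[0,-10,0,0,0,0,255],[0,-60,0,0,0,0,255],[0,-100,40,0,0,0,255],[0,-130,90,0,0,0,255],[0,-130,120,0,0,0,255],[0,-130,120,0,0,0,255]]'; python3 -c "
from h import *
look('w22')
cs=robot.camera('scene');cv2.imwrite('pics/s22.png',cv2.resize(cs['img'][60:230,220:480,::-1],None,fx=3,fy=3))
s=robot.sense();c=robot.camera('wrist')"
```

```text
time_s: 48.35
ee_pos: [0.4789, 0.1236, 0.1788]
ee_rot: [1.156, 1.241, -1.147]
force: [0.1, 0.3, -0.1]
gripper_width: -0.0
[0.4789 0.1236 0.1788] [ 1.156  1.241 -1.147] [ 0.1  0.3 -0.1] -0.0
top 427.4 293.7 21.9 22.8 [ 0.4129 -0.3449]
top 395.9 291.2 21.9 22.7 [ 0.419  -0.2788]
top 428.6 166.5 19.1 20.7 [ 0.6874 -0.365 ]
```

View pics/w22.png

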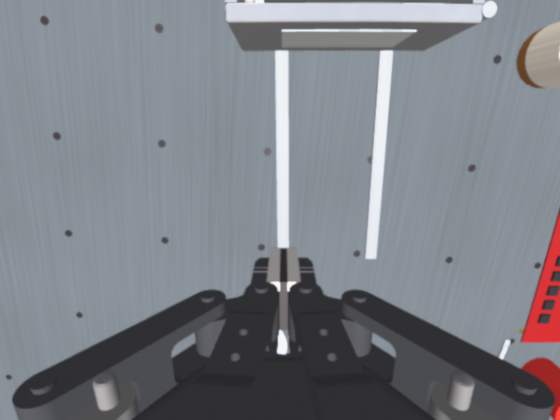

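View pics/s22.png

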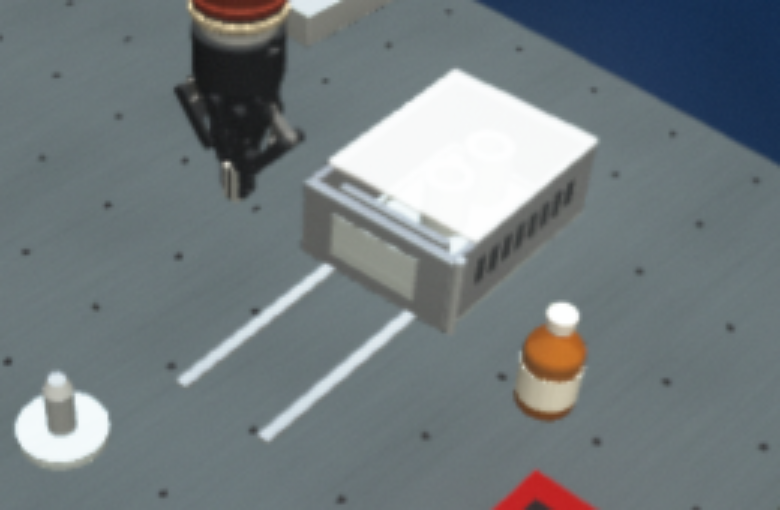

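```bash
python3 -m handwheel '[[0,0,50,0,0,0,255],[0,50,60,0,0,0,255],[0,70,60,0,0,0,255],[0,70,60,0,0,0,255]]'; python3 -c "
from h import *
s,c,T=look('w23')
for a in(0,.1):
  P=[[*doorpt(a,d,o),.091] for d in(0,.176) for o in(0,.012)];print(a,proj(c,P,T).round(1).tolist())"
```

```text
time_s: 49.05
ee_pos: [0.4757, 0.1947, 0.234]
ee_rot: [1.148, 1.248, -1.151]
force: [-0.1, -0.0, -1.1]
gripper_width: -0.0003
[0.4757 0.1947 0.234 ] [ 1.148  1.248 -1.151] [-0.1 -0.  -1.1] -0.0003
545.3 350.1 17.9 30.0 [0.8256 0.0153]
top 427.4 293.7 22.0 22.8 [ 0.4128 -0.3448]
top 395.9 291.2 21.8 22.9 [ 0.4189 -0.2788]
top 428.5 166.5 19.1 20.9 [ 0.6874 -0.3648]
0 [[434.2, 114.6], [432.4, 128.2], [239.6, 113.7], [240.1, 127.4]]
0.1 [[434.2, 114.6], [433.7, 128.2], [241.3, 133.7], [243.0, 146.9]]
```

View pics/w23.png

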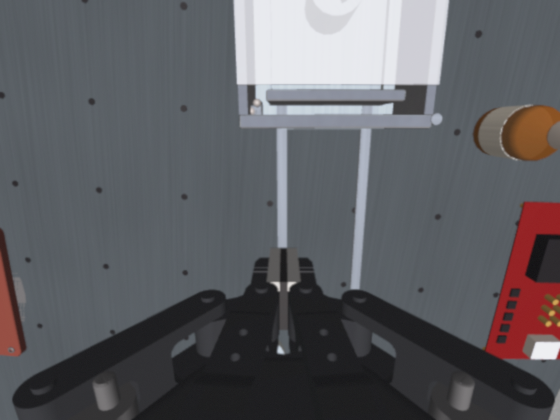

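View pics/w23t.png

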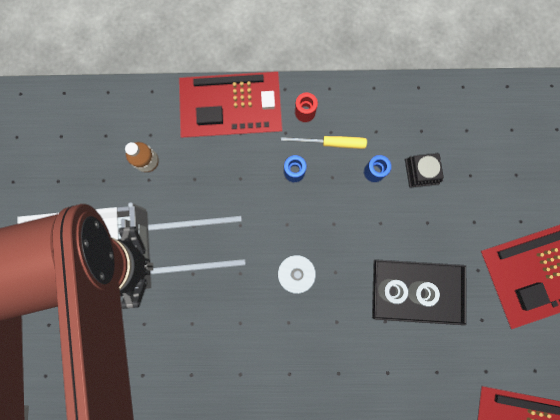

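```bash
python3 -c "
from rig import robot
print(robot.hand_in())"
```

```text
the job is handed in; nothing more can be done
None
```

The job is done and handed in at about 49 s of the 210 s. I found four aluminium sleeves on the bench and gauged them from left to right.

| Sleeve, from the left | On the gauge pin | Result | Placed |
|---|---|---|---|
| First | stopped about 27 mm above the base, held there under 30 N | bad | black tray |
| Second | went right down onto the base | good | sled |
| Third | stopped about 27 mm above the base, held there under 38 N | bad | black tray |
| Fourth | went right down onto the base | good | sled |

- **Sled:** I pushed it to its hard stop. It held at 27 N without moving further, and the stop is where the geometry puts fully home.
- **Door:** I pushed it until it stopped, with about 24 N on it. The last wrist picture shows its edge where the shut position should be; held at the catch it would show about 20 pixels away.
- **Final pictures:** Both bad sleeves stand in the tray, and the heat sink, bottle and screwdriver are where they started. The arm is clear of everything. The good sleeves were last seen standing through the translucent roof.
- **Disagreement:** The scene camera read x about 3.5 mm lower than the top and wrist cameras. I worked from those two, except at the gauge pin, where I averaged all three.

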